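Torque the clamp bolt of the counter guard with the click wrench

ROBOT

A 7-joint arm with a two-finger parallel gripper is mounted at the origin on a cart in front of the work surface, level with it; the furniture and walls round the work are solid. World frame = base frame: x ahead of the robot, y to its left, z up, the work surface at z = 0. Lengths are in m, angles in rad, forces in N, time in s.
With the tool pointing down it reaches from about 0.425 to 0.825 m from the base axis. Payload 3.6 kg.
Tool frame: the origin (TCP) lies at the centre of the arm's flange, where the gripper is bolted on; the fingertips stand 186 mm ahead of it and the grasp point (between the pads) lies 167 mm ahead of it; z points along the fingers, y is the line along which they close (so a half turn about z gives the same grasp; the last joint's range is limited). The gripper opens to 93 mm and grips with 3 to 60 N. Pads are 15 mm wide; open, the fingers measure 128 mm over their backs; the gripper's body (75 mm by 188 mm) begins 65 mm behind the grasp point.
Start: joints at [1.256, 0.615, -0.013, 1.423, 0.008, 1.103, -0.04], TCP at [0.185, -0.623, 0.405] pointing down, gripper open.
Joint ranges: [-3.12, 3.12], [-0.3, 2.06], [-1.34, 1.32], [0.26, 2.42], [-1.36, 4.5], [0.01, 1.98], [-2.84, 2.84]. Speed limits (rad/s): [2.79, 2.79, 3.14, 3.14, 3.14, 3.14, 3.14].

INTERFACE

Orientations are given as a unit quaternion [w, x, y, z].
In Python, from station import bot gives the robot as it stands.
- The arm moves only by the tool drive_tool, never from a script. Its argument "increments" is a list of rows, each a list of 6 numbers: the shift along the tool's x, y, z scaled (see below), then the turn, a rotation vector about the tool's x, y, z scaled (see below). In form: [[dx, dy, dz, rx, ry, rz], ...]. A call has 1 to 8 rows; each row is the pose to reach, as a shift and turn from the pose commanded when the call began, along the tool's axes at that moment, turning the shorter way round; what a row does not reach only later rows make up. The controller multiplies each number of a shift by 10 cm and each number of a turn by pi rad. A row lasts 1/8 s, in which the tool goes at most 62.5 mm and 10.7 degrees, less where a joint would pass 70% of its speed; a pose out of reach is approached as far as the arm can. A call with a number of a shift or a turn outside -1 to 1 is refused whole. A call with a gripper value outside its range is refused whole. "gripper" is the opening, from 0 (shut) to 1 (fully open), set as the call begins (left out, the last holds). The fingers move at their own pace and stop on an object; "newtons" is the grip in N (left out, the last holds). Time passes only in rows, so rows that repeat a pose let the fingers close. It gives the time, the measured TCP pose, the force, the opening and the grip force at its end, in the units of the state.
- bot.state(): the state, without advancing time (a new reading comes with each control period).
- bot.camera(name): name is "side" or "top"; returns a dict with "image" (384x512x3 uint8, red, green, blue), "depth" (384x512 float32, m along the optical axis (not along the pixel's ray), 0 where there is no reading), "vertical_fov" (degrees; the focal length in pixels is half the picture's height over the tangent of half this angle, whatever the lens; pixels are square), "cx", "cy" (the principal point, pixels), "k1" (the pictures are not rectified: a ray, as slopes to the right and down, at radius r is drawn at 1 + k1 r^2 times it, then the intrinsics apply), "extrinsics" (4x4, takes a point from world to camera coordinates). Camera axes: x right, y down, z forward; pixel columns grow to the right and rows downward; lengths in m; the calibration is good to about 2 mm. A picture is of the moment at which its call begins.
- bot.job_done(): hands the job in; it is judged then, once.
The state is a dict: "time_s": time; "joints": joint angles; "joint_velocities": joint speeds; "joint_efforts": joint torques, N m; "ee_pos": TCP position; "eef_rot": TCP orientation; "contact_force": force on the tool from outside, world axes, zero at the start; "moment": the same for the moment, N m; "opening": finger opening in m; "grip_force": force on a finger pad.
Only numpy, scipy, OpenCV 4.12 (cv2) and the standard library are available. Lean on these libraries where they do the work, as an engineer would, in place of code of your own. Each camera call takes 0.05 s, during which the arm holds its last target. There are 200 camera calls.

TASK

The clear counter guard is loose in its clamp foot. Take the click wrench from the rubber mat, fit its socket fully down over the square bolt head on the foot's sloping face and turn it clockwise (seen looking down on the bolt) until the bolt is tight and the wrench's handle clearly breaks over; stop there, do not force the broken-over handle on to the end of its travel, or the acrylic may crack. Then take the wrench off and lay it back flat on the mat, socket side down, without knocking the panel or shifting the goods round about.

Things in the scene. Friction and masses are not known exactly. Their poses are not given: they have to be found in the camera images.
- wrench_grip (a point): Centre of the black ribbed grip (100 long, 20 wide, 26 mm high) of the loose click wrench, lying flat on the mat. x runs along the grip towards the socket, z up as it lies (away from the socket's open side), y across. The wrench weighs about 0.28 kg, is 179 mm long and balances about 45 mm from the socket's axis.
- wrench_socket (a point): Centre of the socket's open mouth under the wrench's steel head, 112 mm from wrench_grip along +x, 13 mm below it; same axes while the handle is straight. z, the socket's axis, points out of its closed top. Outside the head is 34 mm square, 26 mm high; the recess is 22.6 mm square, 18 mm deep, sides along x and y, so it fits the bolt in any of four quarter turns.
- wrench_break (a joint): Break-over hinge, parallel to the socket's axis, 30 mm behind it. 0 = handle straight (a detent spring returns it there); grows as the handle breaks over clockwise against the head, to a stop at 0.45. Shut until about 0.65 N m (8 N sideways at mid grip), then gives way at once, resisting less the further it opens. Above 0.12 is broken over; above 0.42 is forced on to the stop.
- bolt_head (a point): Foot of the square bolt head, on its axis; a seated socket's mouth lies here. z points out along the bolt, leaning 25 deg from vertical to the robot's side; x, y are parallel to the flats and turn with it. Steel head 20 mm square, 16 mm high, top 6 mm tapered to 9 mm square; collar below 50 mm across, 5 mm thick. The fixed foot's sloping face is 96 mm wide and ends 44 mm downhill.
- clamp_bolt (a joint): Turn of the bolt from its loosest, clockwise seen from above its head. It turns against a light drag of about 0.13 N m until it is tight, at 1.0, where it stops dead; it starts 0.5 to 1.0 short of that.
- mat: Grey rubber mat fixed on the counter, 210 x 72 mm and 3 mm thick; origin at the centre of its underside, x along its length.
- guard_panel: Clear acrylic panel with aluminium edges, 186 mm wide and 205 mm high, upright in the foot behind the bolt; origin at the middle of its lower edge, level with the counter, 60 mm behind the bolt_head point; x is its normal, y its width. Behind it the table steps up to a shelf (front edge at x = 0.60 m, 0.22 to 0.25 m high); a 0.17 m high side board stands at y = -0.44 m, a clear 0.115 m bin left of y = -0.08 m.
- tea_tin: Bystander: round tin, 58 mm across and 72 mm high, on the right at the back; origin under its centre.
- ring_pack: Bystander: ring cake in a film bag, 90 x 94 x 24 mm, left of the foot; origin under its centre.
- label_stack: Bystander: stack of blank labels, 31 x 45 x 10 mm, left of the mat; origin under its centre.
- butter_bar: Bystander: wrapped butter bar, 57 x 101 x 25 mm, on the right; origin under its centre.

How it is judged:
On the way, in this order (a step that is already met when the one before it is completed fails the run):
1. the wrench's socket is fully down over the bolt head (within 6 mm and 7 degrees of home) (distance between wrench_socket and bolt_head below 0.006 m and angle between the z axis of wrench_socket and the z axis of bolt_head, either way round below 0.12 rad), for 0.2 s.
2. with the socket home and the bolt tight (clamp_bolt above 0.95), the handle has broken over by more than 0.12 (all of step 1 and value of joint clamp_bolt above 0.95 rad and value of joint wrench_break above 0.12 rad), for 0.1 s.
At the end, for the whole second after the job is handed in: The bolt is still tight (clamp_bolt above 0.95), the wrench's handle is straight again (below 0.06) and the wrench lies flat on the mat, socket down (within 9 degrees, 8 mm), with the middle of its grip and its socket over the mat (within 110 mm of the mat's centre lengthwise and 45 mm across) (value of joint clamp_bolt above 0.95 rad and value of joint wrench_break below 0.06 rad and x of wrench_grip in the frame of mat between -0.11 and 0.11 m and y of wrench_grip in the frame of mat between -0.045 and 0.045 m and x of wrench_socket in the frame of mat between -0.11 and 0.11 m and y of wrench_socket in the frame of mat between -0.045 and 0.045 m and height (world z) of wrench_grip below 0.024 m and height (world z) of wrench_socket below 0.011 m and angle between wrench_socket's own z axis and vertical below 0.15 rad); the robot touches nothing.
It fails at once if the broken-over handle is forced on to its stop (wrench_break above 0.42) (value of joint wrench_break above 0.42 rad).
It fails at once if the acrylic panel is knocked (more than 8 N) (contact force between guard_panel and anything else above 8 N).
It fails at once if a bystander is shifted by more than 30 mm (distance of any of tea_tin, ring_pack, label_stack, butter_bar from where it was at the start of the episode above 0.03 m).
It also fails if it takes over 72 s, if anything falls off the work surface, if the arm or the gripper's body presses on something with over 40 N, if the wrist force passes 120 N, or if a joint passes its speed limit or range.

## Working session

There is one attempt and no reset: what is moved stays moved. The work goes in short steps, Python scripts to look and compute and a tool call to move; the robot and the scene stay as the last step left them, time stands still between calls to the robot, and variables do not carry over. Pictures are saved under pics/ and viewed, at most 10 in all, crops included, and the job is handed in when it is done.

Besides the shell and the picture viewer there is one more tool, called after ">>>" as a command line: name --pt "numbers of a row" for each row, then --argument value for the rest. drive_tool: Moves the arm, as the interface text tells. Shifts and turns lie within -1 to 1; 1 stands for 10 cm of shift or pi rad of turn. Its arguments: {"type":"object","properties":{"increments":{"type":"array","items":{"type":"array","items":{"type":"number"}}},"gripper":{"type":"number"},"newtons":{"type":"number"}},"required":["increments"]}

```bash
ls; mkdir -p pics
cat > h.py <<'E'
import numpy as np, cv2
from scipy.spatial.transform import Rotation as R
from station import bot
def K(c):
    h=c["image"].shape[0]; f=h/2/np.tan(np.radians(c["vertical_fov"])/2)
    return np.array([[f,0,c["cx"]],[0,f,c["cy"]],[0,0,1]]), np.array([c["k1"],0,0,0,0.])
def rays(c,uv):
    k,d=K(c); n=cv2.undistortPoints(np.array(uv,float).reshape(-1,1,2),k,d)[:,0]
    return np.c_[n,np.ones(len(n))]
def world(c,pc):
    E=np.array(c["extrinsics"]); return (pc-E[:3,3])@E[:3,:3]
def onz(c,uv,z):
    o=world(c,np.zeros((1,3)))[0]; d=world(c,rays(c,uv))-o
    return o+d*((z-o[2])/d[:,2])[:,None]
def bydepth(c,uv):
    uv=np.array(uv,int).reshape(-1,2); return world(c,rays(c,uv)*c["depth"][uv[:,1],uv[:,0]][:,None])
def proj(c,P):
    k,d=K(c); E=np.array(c["extrinsics"]); return cv2.projectPoints(np.array(P,float).reshape(-1,1,3),cv2.Rodrigues(E[:3,:3])[0],E[:3,3],k,d)[0][:,0]
def save(im,n,s=1):
    cv2.imwrite(f"pics/{n}.png",cv2.resize(im[:,:,::-1],None,fx=s,fy=s,interpolation=cv2.INTER_CUBIC))
E
python3 - <<'E'
from h import *
for n in("top","side"):
    c=bot.camera(n); save(c["image"],n+"0",1.5); np.save(n+"0.npy",c,allow_pickle=True)
    print(n,c["vertical_fov"],c["cx"],c["cy"],c["k1"],world(c,np.zeros((1,3))),np.array(c["extrinsics"]).round(3).tolist())
print(bot.state())
E
```

```text
pics
top 43.16611780143119 260.9927819746709 191.0690815159961 0.0357422082448201 [[ 0.23268357 -0.16788695  1.13020802]] [[-0.24, -0.971, -0.003, -0.103], [-0.943, 0.235, -0.235, 0.524], [0.229, -0.053, -0.972, 1.037], [0.0, 0.0, 0.0, 1.0]]
side 48.148235431803286 253.69626293317347 189.50810754130782 0.02184112943071849 [[0.24738775 0.4292002  0.63423707]] [[-0.946, -0.322, -0.017, 0.383], [-0.191, 0.6, -0.777, 0.282], [0.261, -0.732, -0.63, 0.649], [0.0, 0.0, 0.0, 1.0]]
{'time_s': 0.1, 'joints': array([ 1.25654741,  0.61584204, -0.01263441,  1.42473154,  0.00808755,
        1.10341324, -0.04039618]), 'joint_velocities': array([ 0.00185768, -0.00248133,  0.00128861, -0.0009448 , -0.00068014,
       -0.00228914, -0.00037152]), 'joint_efforts': array([ 1.04186784e-03, -4.60044193e+01,  2.09875409e-01, -1.66244280e+01,
       -6.11913577e-02,  1.69387436e-02,  9.73391616e-05]), 'ee_pos': array([ 0.18441189, -0.62299865,  0.40368614]), 'eef_rot': array([-1.15959209e-03,  9.89661621e-01,  1.43417231e-01, -1.72180621e-04]), 'contact_force': array([ 0.04013578,  0.14854693, -0.69445401]), 'moment': array([ 0.00707681, -0.0340143 ,  0.00747308]), 'grip_force': 0.0, 'opening': 0.09324575845394292}
```

View pics/top0.png

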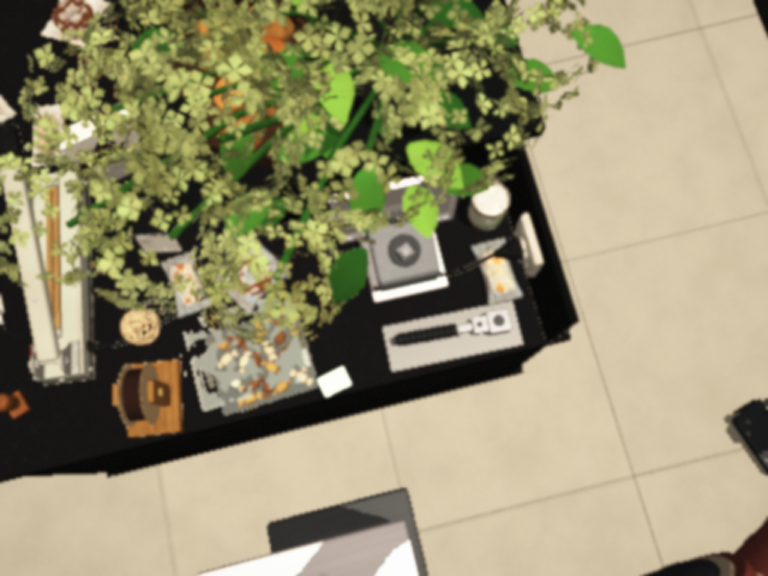

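View pics/side0.png

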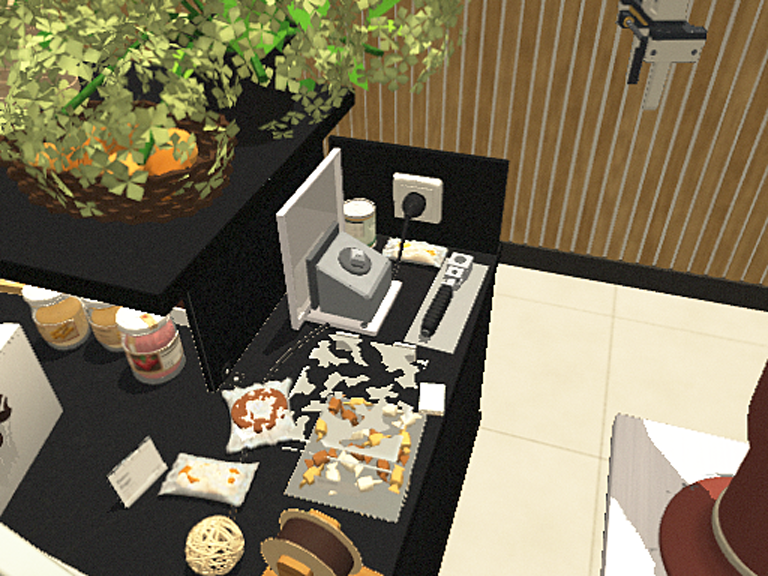

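The top view shows the mat (px 385-525, 305-370 of 768), the wrench on it with its grip on the left (430,333) and head on the right (500,320), and the foot with its bolt at (404,250). The side view shows the bolt at (357,258), the wrench head at (460,262) and the grip at (437,308).

Run:
```python
from h import *
t=np.load("top0.npy",allow_pickle=True).item(); s=np.load("side0.npy",allow_pickle=True).item()
im=t["image"][120:260,220:375]; a=cv2.resize(im,None,fx=5,fy=5,interpolation=cv2.INTER_CUBIC)
im2=s["image"][100:240,180:335]; b=cv2.resize(im2,None,fx=5,fy=5,interpolation=cv2.INTER_CUBIC)
cv2.imwrite("pics/t1.png",a[:590,:,::-1]); cv2.imwrite("pics/s1.png",b[:590,:,::-1])
np.set_printoptions(precision=4,suppress=True)
for n,uv in dict(bolt=(269,167),gripL=(265,226),gripmid=(287,222),head=(332,214),mat1=(262,236),mat2=(342,227),pan=(250,130)).items():
    print(n,bydepth(t,[uv]))
for n,uv in dict(bolt=(238,171),grip=(291,205),head=(306,173),mat=(310,190),slope=(225,185)).items():
    print(n,bydepth(s,[uv]))
```

```text
bolt [[ 0.524  -0.2547  0.0991]]
gripL [[ 0.409  -0.2172  0.0314]]
gripmid [[ 0.4067 -0.2689  0.0261]]
head [[ 0.3992 -0.3738  0.0298]]
mat1 [[ 0.3927 -0.206   0.0005]]
mat2 [[ 0.3677 -0.3927  0.0044]]
pan [[ 0.5098 -0.2157  0.3895]]
bolt [[ 0.5221 -0.2465  0.0948]]
grip [[ 0.4057 -0.2522  0.026 ]]
head [[ 0.4004 -0.3666  0.0312]]
mat [[ 0.3836 -0.3433  0.0023]]
slope [[ 0.538  -0.2102  0.0808]]
```

View pics/t1.png

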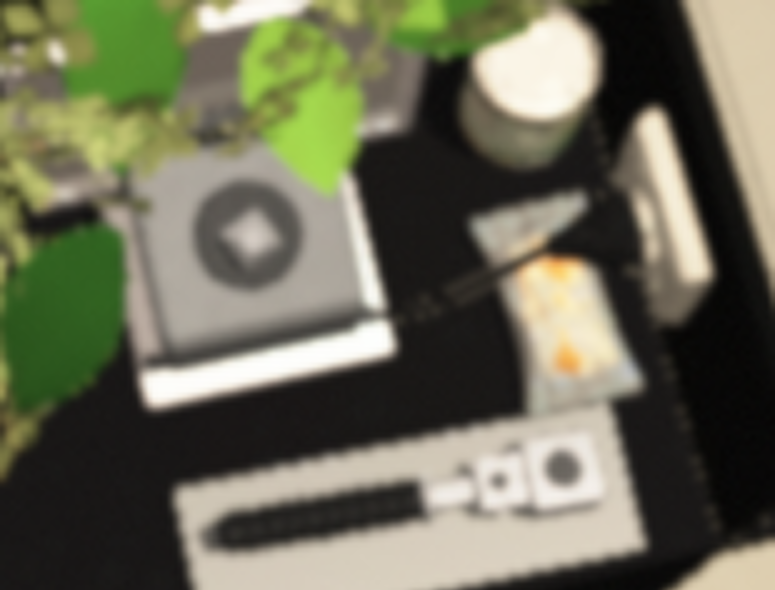

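View pics/s1.png

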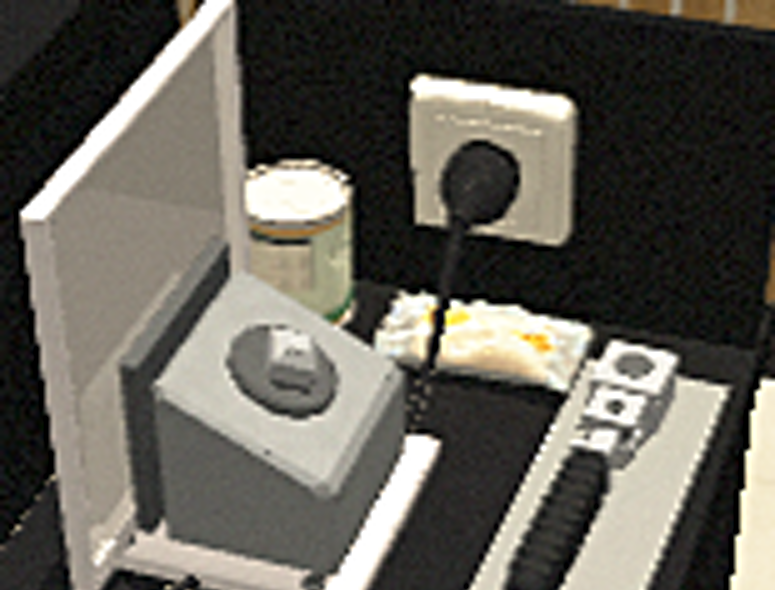

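The crops show the bolt's square head: the top view has it as a diamond at (252,233), the side view at (291,345). The wrench-head hole is at (563,467) in the top crop and (633,364) in the side crop. Next I triangulate these and zoom in on the bolt.

```bash
cat >> h.py <<'E'
np.set_printoptions(precision=4,suppress=True)
def tri(c1,u1,c2,u2):
    A=np.zeros((3,3));b=np.zeros(3);L=[]
    for c,u in((c1,u1),(c2,u2)):
        o=world(c,np.zeros((1,3)))[0]; d=world(c,rays(c,[u]))[0]-o; d/=np.linalg.norm(d)
        P=np.eye(3)-np.outer(d,d);A+=P;b+=P@o;L.append((P,o))
    x=np.linalg.solve(A,b); return x,[np.linalg.norm(P@(x-o)) for P,o in L][0]*2000
E
python3 - <<'E'
from h import *
t=np.load("top0.npy",allow_pickle=True).item(); s=np.load("side0.npy",allow_pickle=True).item()
for n,a,b in(("head",(332.6,213.4),(306.6,172.8)),("hinge",(319.8,216.2),(303.2,181)),("bolttop",(270.4,166.6),(238.2,169)),("collar",(269.6,167),(236.8,174))):
    print(n,*tri(t,a,s,b))
print("grip butt/front top view z=.02",onz(t,[(261,226.6),(304.4,220)],.018))
# slope plane from depth, both views
for c,poly in((t,[(250,155),(288,152),(292,180),(255,188)]),(s,[(222,157),(256,172),(243,196),(214,177)])):
    m=np.zeros(c["depth"].shape,np.uint8);cv2.fillPoly(m,[np.array(poly)],1)
    v,u=np.nonzero(m&(c["depth"]>0)); P=bydepth(c,np.c_[u,v])
    for _ in range(8):
        o=np.median(P,0) if _==0 else P.mean(0); n=np.linalg.svd(P-o)[2][2]; n*=np.sign(n[2]); d=(P-o)@n; P=P[abs(d)<max(.002,1.5*d.std())] 
    print("plane",len(P),o,n,np.degrees(np.arccos(n[2])),np.degrees(np.arctan2(n[1],n[0])),"rms",d.std())
# mat
for c in(t,s):
    im=c["image"].astype(int)
    print(im[236,265] if c is t else im[190,310])
a=cv2.resize(t["image"][147:187,245:295],(390,312),interpolation=cv2.INTER_CUBIC)
b=cv2.resize(s["image"][150:190,213:263],(390,312),interpolation=cv2.INTER_CUBIC)
cv2.imwrite("pics/z.png",np.hstack([a,b])[:,:,::-1])
E
```

```text
head [ 0.401  -0.3765  0.0246] 0.1311404011165675
hinge [ 0.4019 -0.3464  0.0222] 0.5246597389735435
bolttop [ 0.5265 -0.2587  0.0905] 0.16934818234069582
collar [ 0.5299 -0.2579  0.0769] 0.0398908724677365
grip butt/front top view z=.02 [[ 0.412  -0.2085  0.018 ]
 [ 0.4028 -0.31    0.018 ]]
plane 321 [ 0.5089 -0.2592  0.1307] [ 0.8402 -0.512   0.1788] 79.702229503225 -31.35820637263721 rms 0.0044207212572504664
plane 563 [ 0.5301 -0.2435  0.0789] [-0.4214  0.0048  0.9068] 24.926896138798135 179.3421911056413 rms 0.0009327871221109356
[212 203 186]
[214 209 190]
```

View pics/z.png

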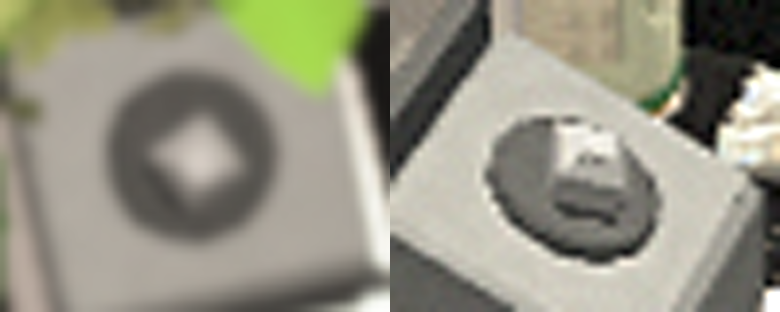

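The zoom gives the bolt corners in the top view as left (150,158), top (200,108), right (245,158) and bottom (195,210), so it is a diamond. The collar centre is at (192,156) in the top view and (573,189) in the side view.

Run:
```python
from h import *
t=np.load("top0.npy",allow_pickle=True).item(); s=np.load("side0.npy",allow_pickle=True).item()
n=np.array([-np.sin(np.radians(25)),0,np.cos(np.radians(25))]); p0=np.array([.53,-.258,.0825])+.010*n
ex=np.array([n[2],0,-n[0]]); ey=np.array([0,1.,0])
uv=np.array([(264.2,167.3),(270.6,160.8),(276.4,167.3),(270,173.9)])
o=world(t,np.zeros((1,3)))[0]; d=world(t,rays(t,uv))-o
P=o+d*(((p0-o)@n)/(d@n))[:,None]; q=np.c_[(P-p0)@ex,(P-p0)@ey]*1000
print("corners uphill,left mm",q.tolist(),q.mean(0))
for i in range(4):
    e=q[(i+1)%4]-q[i]; print(np.linalg.norm(e),np.degrees(np.arctan2(e[1],e[0]))%90)
for i in range(2):
    e=q[i+2]-q[i]; print("diag",np.linalg.norm(e),(np.degrees(np.arctan2(e[1],e[0]))+45)%90)
print("head top/side z.029",onz(t,[(332.6,213.4)],.029),onz(s,[(306.6,172.8)],.029))
print("hinge",onz(t,[(319.8,216.2)],.026),onz(s,[(303.2,181)],.026))
print("collar at z.0825",onz(t,[(269.6,167)],.0825),onz(s,[(236.5,174)],.0815))
# side view grip/mat masks
for c,nm,roi in((t,"top",(250,195,360,250)),(s,"side",(265,150,335,240))):
    x0,y0,x1,y1=roi; g=c["image"].min(2)[y0:y1,x0:x1]
    m=cv2.morphologyEx((g>110).astype(np.uint8),cv2.MORPH_CLOSE,np.ones((9,9)))
    cn=max(cv2.findContours(m,0,2)[0],key=cv2.contourArea)
    bx=cv2.boxPoints(cv2.minAreaRect(cn))+[x0,y0]; q4=cv2.approxPolyDP(cv2.convexHull(cn),6,True)[:,0]+[x0,y0]
    print(nm,"mat",onz(c,q4,.003)[:,:2].tolist())
```

```text
corners uphill,left mm [[2.200349093449067, 13.24169560128624], [13.068310001697784, -3.8603612156622447], [-4.202991666428562, -13.371520875285425], [-15.354496118130184, 3.8318396738447613]] [-1.0722 -0.0396]
20.26309259894344 32.43501294530912
19.71699823457585 28.841204932538346
20.501503986773507 32.951978148896444
19.917780473178045 28.19247184300046
diag 27.372724820813435 31.471357177031123
diag 29.445302889423 29.85652942279137
head top/side z.029 [[ 0.4004 -0.3757  0.029 ]] [[ 0.3998 -0.3707  0.029 ]]
hinge [[ 0.4016 -0.3458  0.026 ]] [[ 0.4007 -0.3417  0.026 ]]
collar at z.0825 [[ 0.5284 -0.2574  0.0825]] [[ 0.5282 -0.2521  0.0815]]
top mat [[0.4389749513031715, -0.4260180366325932], [0.35767425368785444, -0.4046386049828693], [0.3639979436325388, -0.194150110103769], [0.4394801695039421, -0.20309178090762744]]
side mat [[0.5209597092381796, -0.43050125549321183], [0.3405569492522822, -0.41226087744909745], [0.3015122588076674, -0.20284341404551376], [0.43486467574918786, -0.15974939284594614]]
```

The bolt's flats lie at about 31° from uphill (mod 90), so the wrench goes on with its handle towards the robot and 31° to the right. Next is a planning helper that keeps track of the commanded pose.

```bash
cat > plan.py <<'E'
from h import *
import json
TILT=np.radians(20); OFF=np.array([.015,0,.009])   # grasp in wrench_grip frame
BOLT=np.array([.529,-.2555,.0825]); N=np.array([-np.sin(np.radians(25)),0,np.cos(np.radians(25))])
UP=np.array([N[2],0,-N[0]]); LEFT=np.array([0,1.,0])
def frame(x,z): z=z/np.linalg.norm(z); x=x-z*(x@z); x/=np.linalg.norm(x); return np.c_[x,np.cross(z,x),z]
def tool(grip,W):            # wrench_grip pos + axes -> TCP pose
    x,y,z=W.T; u=np.cos(TILT)*z+np.sin(TILT)*x; tz=-u; tx=np.cos(TILT)*x-np.sin(TILT)*z
    return grip+W@OFF+.167*u, np.c_[tx,np.cross(tz,tx),tz]
def onmat(grip,yaw,dz=0):
    return tool(np.array(grip)+[0,0,dz],frame(np.array([np.cos(yaw),np.sin(yaw),0]),np.array([0,0,1.])))
def onbolt(deg,h=0,brk=0,bolt=None):  # socket mouth h above home, head x at deg from uphill to left; brk rad broken over
    a=np.radians(deg); b=a-brk; d=lambda q:np.cos(q)*UP+np.sin(q)*LEFT
    p=(BOLT if bolt is None else bolt)+h*N+.013*N-.030*d(a)-.082*d(b)
    return tool(p,frame(d(b),N))
def cmd():
    try: c=json.load(open("cmd.json")); return np.array(c[0]),np.array(c[1])
    except Exception:
        s=bot.state(); q=s["eef_rot"]; return s["ee_pos"],R.from_quat(np.r_[q[1:],q[0]]).as_matrix()
def setcmd(P): json.dump([np.array(P[0]).tolist(),np.array(P[1]).tolist()],open("cmd.json","w"))
def inc(P,C=None):
    C=C or cmd(); return np.round(np.r_[C[1].T@(P[0]-C[0])*10,R.from_matrix(C[1].T@P[1]).as_rotvec()/np.pi],3)
def apply(row):
    C=cmd(); row=np.array(row); setcmd((C[0]+C[1]@row[:3]/10,C[1]@R.from_rotvec(row[3:]*np.pi).as_matrix()))
def show(*Ps,keep=False):
    for P in Ps:
        r=inc(P); n=max(np.linalg.norm(r[:3])*100/62.5,np.degrees(np.linalg.norm(r[3:])*np.pi)/10.7)
        print(r.tolist(),"rows>=%.1f"%n,"tcp",P[0],"rad %.3f"%np.hypot(*P[0][:2]))
        if not keep: apply(r)
GRIP=np.array([.4068,-.2612,.016]); YAW=np.radians(-93.5)
E
rm -f cmd.json
python3 - <<'E'
from plan import *
print("check reach"); 
for d in(31,0,-26,-40): P=onbolt(d); print(d,P[0],np.hypot(*P[0][:2]),-P[1][:,2])
C=cmd(); print(C)
A=onmat(GRIP,YAW,.15); mid=R.from_matrix(C[1])*R.from_rotvec(R.from_matrix(C[1].T@A[1]).as_rotvec()*.5)
show((C[0]*.4+A[0]*.6,mid.as_matrix()),A)
E
```

```text
check reach
31 [ 0.4224 -0.276   0.2302] 0.5045979065731143 [-0.1314  0.1762  0.9755]
0 [ 0.4172 -0.2555  0.2278] 0.4892501821314753 [-0.0872  0.      0.9962]
-26 [ 0.4209 -0.238   0.2295] 0.48353223849998467 [-0.1185 -0.1499  0.9816]
-40 [ 0.4257 -0.2299  0.2318] 0.4837883570354678 [-0.1597 -0.2198  0.9624]
(array([ 0.1844, -0.623 ,  0.4037]), array([[ 0.9589,  0.2839, -0.0007],
       [ 0.2839, -0.9589,  0.0022],
       [-0.    , -0.0023, -1.    ]]))
[1.748, -1.295, 0.434, 0.053, -0.037, 0.302] rows>=5.2 tcp [ 0.3152 -0.4491  0.3606] rad 0.549
[0.034, -1.417, 0.419, 0.053, -0.037, 0.302] rows>=5.2 tcp [ 0.4024 -0.3332  0.3319] rad 0.522
```

```bash
rm -f cmd.json
python3 - <<'E'
from plan import *
C=cmd(); A=onmat(GRIP,YAW,.15); A=(np.array([A[0][0],A[0][1],.42]),A[1]); rv=R.from_matrix(C[1].T@A[1]).as_rotvec()
show(*[(C[0]+(A[0]-C[0])*f,C[1]@R.from_rotvec(rv*f).as_matrix()) for f in(.25,.5,.75,1)])
show(onmat(GRIP,YAW,.14))
E
```

```text
[0.728, -0.54, -0.04, 0.026, -0.018, 0.151] rows>=2.6 tcp [ 0.2389 -0.5505  0.4078] rad 0.600
[0.399, -0.815, -0.015, 0.027, -0.019, 0.151] rows>=2.6 tcp [ 0.2934 -0.4781  0.4118] rad 0.561
[-0.017, -0.906, 0.047, 0.026, -0.018, 0.151] rows>=2.6 tcp [ 0.3479 -0.4056  0.4159] rad 0.534
[-0.423, -0.793, 0.131, 0.026, -0.019, 0.151] rows>=2.6 tcp [ 0.4024 -0.3332  0.42  ] rad 0.522
[0.336, -0.001, 0.922, 0.0, -0.0, 0.0] rows>=1.6 tcp [ 0.4024 -0.3332  0.3219] rad 0.522
```

>>> drive_tool --pt "0.728 -0.54 -0.04 0.026 -0.018 0.151" --pt "0.728 -0.54 -0.04 0.026 -0.018 0.151" --pt "0.728 -0.54 -0.04 0.026 -0.018 0.151" --pt "0.728 -0.54 -0.04 0.026 -0.018 0.151" --gripper 0.6 --newtons 55

```text
time_s: 0.6
ee_pos: [0.2394, -0.5505, 0.4083]
eef_rot: [-0.036, 0.995, -0.092, -0.034]
contact_force: [-0.4, -0.0, 0.1]
opening: 0.0586
grip_force: 0.0
```

>>> drive_tool --pt "0.399 -0.815 -0.015 0.027 -0.019 0.151" --pt "0.399 -0.815 -0.015 0.027 -0.019 0.151" --pt "0.399 -0.815 -0.015 0.027 -0.019 0.151" --pt "0.399 -0.815 -0.015 0.027 -0.019 0.151"

```text
time_s: 1.1
ee_pos: [0.2932, -0.4786, 0.4124]
eef_rot: [-0.071, 0.941, -0.323, -0.067]
contact_force: [-0.6, -0.9, 0.0]
opening: 0.0559
grip_force: 0.0
```

>>> drive_tool --pt "-0.017 -0.906 0.047 0.026 -0.018 0.151" --pt "-0.017 -0.906 0.047 0.026 -0.018 0.151" --pt "-0.017 -0.906 0.047 0.026 -0.018 0.151" --pt "-0.017 -0.906 0.047 0.026 -0.018 0.151"

```text
time_s: 1.6
ee_pos: [0.3474, -0.4065, 0.4165]
eef_rot: [-0.101, 0.833, -0.536, -0.094]
contact_force: [-0.4, -0.1, -0.2]
opening: 0.0562
grip_force: 0.0
```

>>> drive_tool --pt "-0.423 -0.793 0.131 0.026 -0.019 0.151" --pt "-0.423 -0.793 0.131 0.026 -0.019 0.151" --pt "-0.423 -0.793 0.131 0.026 -0.019 0.151" --pt "-0.423 -0.793 0.131 0.026 -0.019 0.151"

```text
time_s: 2.1
ee_pos: [0.4019, -0.3341, 0.4205]
eef_rot: [0.125, -0.676, 0.717, 0.118]
contact_force: [-0.0, -0.1, -0.6]
opening: 0.0564
grip_force: 0.0
```

>>> drive_tool --pt "0.336 -0.001 0.922 0 0 0" --pt "0.336 -0.001 0.922 0 0 0" --pt "0.336 -0.001 0.922 0 0 0"

```text
time_s: 2.48
ee_pos: [0.4014, -0.3339, 0.3204]
eef_rot: [0.125, -0.675, 0.717, 0.121]
contact_force: [0.0, 0.7, 0.7]
opening: 0.0557
grip_force: 0.0
```

Run:
```python
from plan import *
print(bot.state()["joints"]); s=bot.camera("side"); t=bot.camera("top")
a=cv2.resize(s["image"][60:240,200:360],None,fx=2.5,fy=2.5,interpolation=cv2.INTER_CUBIC);b=cv2.resize(t["image"][90:270,230:390],None,fx=2.5,fy=2.5,interpolation=cv2.INTER_CUBIC)
cv2.imwrite("pics/g1.png",np.hstack([b,a])[:,:,::-1])
C=cmd(); st=bot.state(); p=C[0]+C[1][:,2]*.186
for c,n,(x0,y0),k in((t,"top",(230,90),0),(s,"side",(200,60),400)):
    print(n,[((proj(c,p+C[1][:,1]*w)[0]-[x0,y0])*2.5+[k,0]).round(1).tolist() for w in(-.028,.028)])
show(onmat(GRIP,YAW,.07),onmat(GRIP,YAW,.002),keep=True)
```

```text
[ 0.5043  0.5917  0.3337  1.8309 -0.5034  1.0602 -2.0754]
top [[144.2, 272.7], [157.5, 338.2]]
side [[605.5, 227.6], [672.4, 241.6]]
[0.239, -0.001, 0.657, 0.0, -0.0, 0.0] rows>=1.1 tcp [ 0.4024 -0.3332  0.2519] rad 0.522
[0.471, -0.002, 1.296, 0.0, -0.0, 0.0] rows>=2.2 tcp [ 0.4024 -0.3332  0.1839] rad 0.522
```

View pics/g1.png

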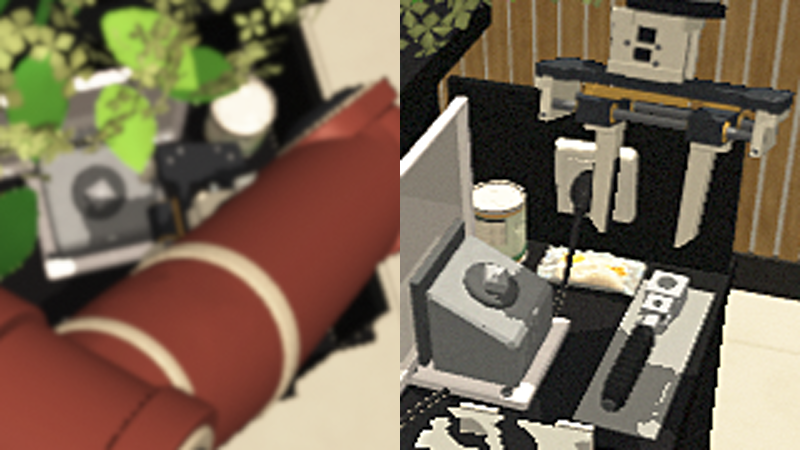

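The view shows the fingers straddling the grip line, with tips at (603,232) and (680,246), about 1-2 px from the prediction. Descending.

```bash
sed -i 's/^GRIP=.*;/GRIP=np.array([.4066,-.2625,.016]);/; s/BOLT=np.array(\[.529,-.2555,.0825\])/BOLT=np.array([.529,-.257,.0825])/' plan.py
python3 - <<'E'
from plan import *
show(onmat(GRIP,YAW,.07),onmat(GRIP,YAW,.001))
E
```

```text
[0.251, 0.0, 0.653, 0.0, -0.0, 0.0] rows>=1.1 tcp [ 0.4022 -0.3345  0.2519] rad 0.523
[0.236, -0.001, 0.648, 0.0, -0.0, 0.0] rows>=1.1 tcp [ 0.4022 -0.3345  0.1829] rad 0.523
```

>>> drive_tool --pt "0.125 0 0.327 0 0 0" --pt "0.251 0 0.653 0 0 0" --pt "0.251 0 0.653 0 0 0"

```text
time_s: 2.95
ee_pos: [0.4023, -0.3353, 0.2526]
eef_rot: [0.125, -0.675, 0.717, 0.119]
contact_force: [0.3, 0.6, 1.3]
opening: 0.0559
grip_force: 0.0
```

>>> drive_tool --pt "0.06 0 0.16 0 0 0" --pt "0.12 0 0.32 0 0 0" --pt "0.18 0 0.48 0 0 0" --pt "0.21 0 0.57 0 0 0" --pt "0.236 -0.001 0.648 0 0 0" --pt "0.236 -0.001 0.648 0 0 0"

```text
time_s: 3.7
ee_pos: [0.4024, -0.3351, 0.183]
eef_rot: [0.125, -0.675, 0.717, 0.119]
contact_force: [1.4, -0.3, -0.6]
opening: 0.056
grip_force: 0.0
```

>>> drive_tool --pt "0 0 0 0 0 0" --pt "0 0 0 0 0 0" --pt "0 0 0 0 0 0" --pt "0 0 0 0 0 0" --pt "0 0 0 0 0 0" --pt "0 0 0 0 0 0" --gripper 0 --newtons 55

```text
time_s: 4.45
ee_pos: [0.4025, -0.3352, 0.1837]
eef_rot: [0.125, -0.675, 0.717, 0.118]
contact_force: [-1.1, 0.6, 1.7]
opening: 0.0196
grip_force: 55.0
```

Run:
```python
from plan import *
show(onmat(GRIP,YAW,.07)); C=onmat(GRIP,YAW,.15);show(C)
B=onbolt(31,.07); rv=R.from_matrix(C[1].T@B[1]).as_rotvec(); print(np.degrees(np.linalg.norm(rv)),rv)
Q=[]
for f in(.25,.5,.75,1):
    G=C[1]@R.from_rotvec(rv*f).as_matrix(); g0=C[0]+C[1][:,2]*.167; g1=B[0]+B[1][:,2]*.167
    P=(g0+(g1-g0)*f-G[:,2]*.167,G); Q.append(P)
    xw=np.cos(TILT)*G[:,0]-np.sin(TILT)*G[:,2]; print("socket",P[0]+G[:,2]*.167+xw*.097)
show(*Q)
```

```text
[-0.236, 0.001, -0.648, 0.0, -0.0, 0.0] rows>=1.1 tcp [ 0.4022 -0.3345  0.2519] rad 0.523
[-0.273, 0.001, -0.752, 0.0, -0.0, 0.0] rows>=1.3 tcp [ 0.4022 -0.3345  0.3319] rad 0.523
125.9244812507229 [-0.4688  0.4566 -2.0981]
socket [ 0.4516 -0.3706  0.1762]
socket [ 0.4898 -0.3421  0.1773]
socket [ 0.5038 -0.2993  0.1747]
socket [ 0.4901 -0.257   0.1659]
[-0.126, -0.165, 0.101, -0.037, 0.036, -0.167] rows>=2.9 tcp [ 0.4195 -0.3203  0.3267] rad 0.528
[-0.133, -0.119, 0.113, -0.037, 0.037, -0.167] rows>=2.9 tcp [ 0.4234 -0.3009  0.3191] rad 0.519
[-0.162, -0.087, 0.126, -0.038, 0.036, -0.167] rows>=2.9 tcp [ 0.4133 -0.2843  0.3081] rad 0.502
[-0.206, -0.075, 0.138, -0.037, 0.036, -0.167] rows>=2.9 tcp [ 0.3928 -0.2775  0.2937] rad 0.481
```

>>> drive_tool --pt "-0.04 0 -0.11 0 0 0" --pt "-0.12 0 -0.33 0 0 0" --pt "-0.236 0.001 -0.648 0 0 0" --pt "-0.236 0.001 -0.648 0 0 0"

```text
time_s: 4.95
ee_pos: [0.4028, -0.3356, 0.2547]
eef_rot: [0.125, -0.676, 0.717, 0.116]
contact_force: [-1.1, 0.0, -3.6]
opening: 0.0192
grip_force: 55.0
```

>>> drive_tool --pt "-0.136 0 -0.376 0 0 0" --pt "-0.273 0.001 -0.752 0 0 0" --pt "-0.273 0.001 -0.752 0 0 0"

```text
time_s: 5.32
ee_pos: [0.4026, -0.3354, 0.3341]
eef_rot: [0.126, -0.676, 0.717, 0.116]
contact_force: [0.4, -0.1, -3.5]
opening: 0.0196
grip_force: 55.0
```

Run:
```python
from plan import *
s=bot.camera("side"); np.save("s_lift.npy",s,allow_pickle=True); print(bot.state()["joints"],bot.state()["opening"])
C=cmd(); 
save(s["image"][60:260,200:360],"lift",3)
W=frame(np.cos(TILT)*C[1][:,0]-np.sin(TILT)*C[1][:,2],np.cos(TILT)*-C[1][:,2]+np.sin(TILT)*C[1][:,0])
g=C[0]+.167*C[1][:,2]-W@OFF; print(g,W)
for n,v in dict(headtop=(.112,0,.013),hinge=(.082,0,.01),butt=(-.05,0,0)).items(): print(n,((proj(s,g+W@np.array(v))[0]-[200,60])*3).round(1))
```

```text
[ 0.4978  0.5763  0.3434  1.818  -0.4976  1.0817 -2.0849] 0.01909691591514382
[ 0.4   -0.316  0.127] [[ 0.8661 -0.4677  0.1767]
 [ 0.3949  0.8567  0.332 ]
 [-0.3066 -0.2177  0.9266]]
headtop [154.1 310.6]
hinge [195.5 299.6]
butt [378.7 247.8]
```

View pics/lift.png

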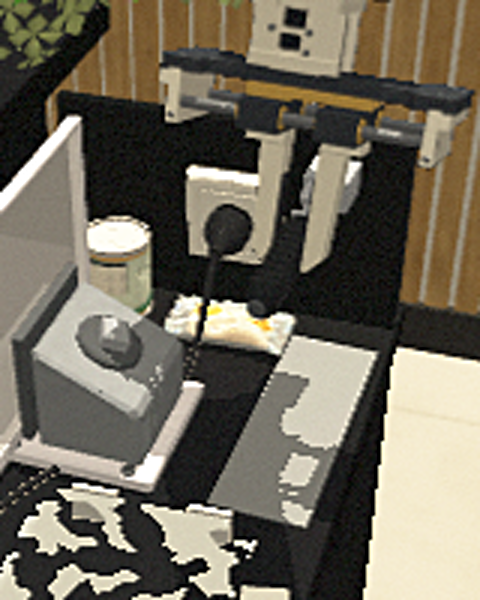

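The wrench is lifted, with its head at (335,185) and its butt at (258,305) beside the fingers. It looks firm, so I swing it round to the bolt.

>>> drive_tool --pt "-0.04 -0.055 0.034 -0.012 0.012 -0.056" --pt "-0.08 -0.11 0.067 -0.025 0.024 -0.111" --pt "-0.126 -0.165 0.101 -0.037 0.036 -0.167" --pt "-0.126 -0.165 0.101 -0.037 0.036 -0.167"

```text
time_s: 5.88
ee_pos: [0.4199, -0.3192, 0.3251]
eef_rot: [-0.073, 0.849, -0.515, -0.088]
contact_force: [0.4, 0.3, -2.9]
opening: 0.0197
grip_force: 55.0
```

>>> drive_tool --pt "-0.044 -0.04 0.038 -0.012 0.012 -0.056" --pt "-0.09 -0.08 0.075 -0.025 0.025 -0.111" --pt "-0.133 -0.119 0.113 -0.037 0.037 -0.167" --pt "-0.133 -0.119 0.113 -0.037 0.037 -0.167"

```text
time_s: 6.38
ee_pos: [0.4228, -0.3006, 0.3184]
eef_rot: [-0.015, 0.96, -0.277, -0.046]
contact_force: [0.1, -0.3, -2.9]
opening: 0.0198
grip_force: 55.0
```

>>> drive_tool --pt "-0.054 -0.03 0.042 -0.013 0.012 -0.056" --pt "-0.108 -0.058 0.084 -0.025 0.024 -0.111" --pt "-0.162 -0.087 0.126 -0.038 0.036 -0.167" --pt "-0.162 -0.087 0.126 -0.038 0.036 -0.167"

```text
time_s: 6.88
ee_pos: [0.4124, -0.2848, 0.3079]
eef_rot: [0.046, 0.999, -0.018, -0.003]
contact_force: [-0.0, -0.4, -2.9]
opening: 0.0198
grip_force: 55.0
```

>>> drive_tool --pt "-0.068 -0.025 0.046 -0.012 0.012 -0.056" --pt "-0.137 -0.05 0.092 -0.025 0.024 -0.111" --pt "-0.206 -0.075 0.138 -0.037 0.036 -0.167" --pt "-0.206 -0.075 0.138 -0.037 0.036 -0.167" --pt "-0.206 -0.075 0.138 -0.037 0.036 -0.167"

```text
time_s: 7.5
ee_pos: [0.3934, -0.2788, 0.2943]
eef_rot: [0.104, 0.963, 0.244, 0.041]
contact_force: [0.4, 0.5, -3.3]
opening: 0.0196
grip_force: 55.0
```

```bash
cat >> plan.py <<'E'
def meas():
    s=bot.state(); q=s["eef_rot"]; return s["ee_pos"],R.from_quat(np.r_[q[1:],q[0]]).as_matrix()
def wr(C):
    W=frame(np.cos(TILT)*C[1][:,0]-np.sin(TILT)*C[1][:,2],np.cos(TILT)*-C[1][:,2]+np.sin(TILT)*C[1][:,0])
    return C[0]+.167*C[1][:,2]-W@OFF,W
E
python3 - <<'E'
from plan import *
s=bot.camera("side"); t=bot.camera("top"); np.save("s_pre.npy",s,allow_pickle=True); np.save("t_pre.npy",t,allow_pickle=True); print(bot.state()["joints"],bot.state()["opening"])
print("cmd",cmd()[0],"meas",meas()[0],R.from_matrix(cmd()[1].T@meas()[1]).as_rotvec())
g,W=wr(meas()); a=cv2.resize(s["image"][80:205,200:320],None,fx=4,fy=4,interpolation=cv2.INTER_CUBIC);b=cv2.resize(t["image"][110:235,225:300],None,fx=4,fy=4,interpolation=cv2.INTER_CUBIC)
cv2.imwrite("pics/pre.png",np.hstack([a,b])[:,:,::-1])
for n,v in dict(headtop=(.112,0,.013),mouth=(.112,0,-.013),hinge=(.082,0,.01),butt=(-.05,0,0)).items():
    p=g+W@np.array(v); print(n,p,((proj(s,p)[0]-[200,80])*4).round(1),((proj(t,p)[0]-[225,110])*4+[480,0]).round(1))
E
```

```text
[ 0.5594  0.4908 -0.0175  2.1007  0.2736  0.355  -0.7737] 0.019461875094620038
cmd [ 0.3929 -0.2775  0.2937] meas [ 0.3936 -0.2785  0.2944] [-0.0027 -0.0006  0.0031]
headtop [ 0.5003 -0.2692  0.1055] [204.7 330.8] [692.3 258.9]
mouth [ 0.4957 -0.2778  0.0814] [218.8 359.7] [708.  274.5]
hinge [ 0.4738 -0.2819  0.1119] [259.8 316.2] [727.6 296.1]
butt [ 0.3575 -0.3369  0.1431] [504.  247.7] [891.7 469. ]
```

View pics/pre.png

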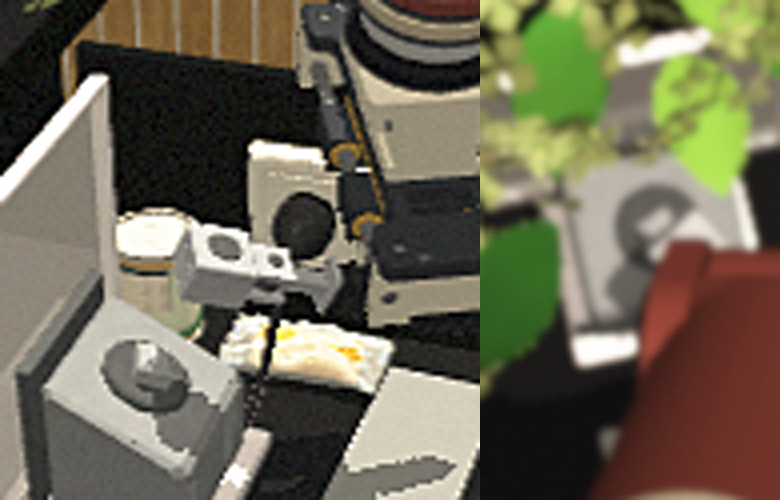

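The side crop shows the head's hole at (228,243) and the hinge screw at (275,261), with the bolt below at (147,372). `wr` has a sign slip, so I fix that and compare again.

```bash
sed -i 's/np.cos(TILT)\*-C\[1\]\[:,2\]+np.sin(TILT)\*C\[1\]\[:,0\])$/-np.cos(TILT)*C[1][:,2]-np.sin(TILT)*C[1][:,0])/' plan.py
python3 - <<'E'
from plan import *
s=np.load("s_pre.npy",allow_pickle=True).item()
g,W=wr(meas()); print(g,W)
for n,v in dict(headtop=(.112,0,.013),mouth=(.112,0,-.013),hinge=(.082,0,.012),corn1=(.129,.017,.013),corn2=(.129,-.017,.013),corn3=(.095,.017,.013)).items():
    p=g+W@np.array(v); print(n,p,((proj(s,p)[0]-[200,80])*4).round(1))
p=bydepth(s,[(257,138),(253,142),(262,142)]);print("depth headtop",p)
m=g+W@np.array([.112,0,-.013]); print("mouth rel bolt along N,UP,LEFT",(m-BOLT)@np.c_[N,UP,LEFT])
b=BOLT; print("bolt",((proj(s,b)[0]-[200,80])*4),((proj(s,b+.016*N)[0]-[200,80])*4))
E
```

```text
[ 0.4076 -0.3162  0.118 ] [[ 0.7782 -0.4646 -0.4225]
 [ 0.5142  0.8577  0.0039]
 [ 0.3606 -0.2203  0.9063]]
headtop [ 0.4893 -0.2586  0.1701] [216.1 240.8]
mouth [ 0.5002 -0.2587  0.1466] [196.5 276.5]
hinge [ 0.4663 -0.274   0.1584] [269.1 252. ]
corn1 [ 0.4946 -0.2352  0.1725] [190.3 259.5]
corn2 [ 0.5104 -0.2644  0.18  ] [179.6 211.3]
corn3 [ 0.4681 -0.2527  0.1603] [252.8 270.5]
depth headtop [[ 0.4875 -0.2721  0.1675]
 [ 0.4896 -0.2533  0.1691]
 [ 0.4773 -0.2733  0.1591]]
mouth rel bolt along N,UP,LEFT [ 0.0702  0.001  -0.0017]
bolt [147.7171 368.996 ] [158.5173 349.3721]
```

Run:
```python
from plan import *
s=np.load("s_pre.npy",allow_pickle=True).item(); s0=np.load("side0.npy",allow_pickle=True).item()
def blob(c,x,y,r,inv=True,th=None):
    k=8; g=cv2.cvtColor(c["image"],cv2.COLOR_RGB2GRAY)[y-r:y+r+1,x-r:x+r+1]; g=cv2.resize(g,None,fx=k,fy=k,interpolation=cv2.INTER_CUBIC)
    th=th or cv2.threshold(g,0,255,cv2.THRESH_OTSU)[0]; m=((g<th)).astype(np.uint8)
    n,l,st,ce=cv2.connectedComponentsWithStats(m); 
    i=min([i for i in range(1,n) if st[i,4]>150],key=lambda i:np.hypot(*(ce[i]-r*k))); e=cv2.fitEllipse(max(cv2.findContours((l==i).astype(np.uint8),0,1)[0],key=len))
    return (np.array(e[0])+.5)/k-.5+[x-r,y-r],np.array(e[1])/k,th
print("hole",blob(s,257,141,5)); print("screw",blob(s,269,145,4))
for c in(s0,): print("hole0",blob(c,306,173,5),"screw0",blob(c,303,181,4))
print("collar",blob(s0,237,174,14),blob(s,237,174,14))
gm=wr(meas()); 
for n,v in dict(hole=(.112,0,.013),screw=(.082,0,.012)).items(): print(n,proj(s,gm[0]+gm[1]@np.array(v)), proj(s,gm[0]+gm[1]@(np.array(v)+[.001,0,0])))
print("collar",proj(s,BOLT-.0025*N), proj(s,BOLT))
```

```text
hole (array([255.7196, 141.4288]), array([5.7378, 9.128 ]), 165.0)
screw (array([268.5587, 144.8136]), array([2.816 , 4.0028]), 156.0)
hole0 (array([306.3548, 172.6746]), array([4.8053, 7.6426]), 169.0) screw0 (array([302.5898, 180.8887]), array([2.9546, 3.6684]), 176.0)
collar (array([235.919 , 174.6112]), array([15.572 , 23.6323]), 150.0) (array([238.9806, 177.3355]), array([16.3573, 31.0524]), 149.0)
hole [[254.0161 140.1951]] [[253.5612 140.1121]]
screw [[267.2665 142.9937]] [[266.8244 142.9132]]
collar [[236.5131 173.0051]] [[236.9293 172.249 ]]
```

```bash
sed -i 's/OFF=np.array(\[.015/OFF=np.array([.0166/; s/BOLT=np.array(\[.529/BOLT=np.array([.531/' plan.py
python3 - <<'E'
from plan import *
print(inc(onbolt(31,.02),meas()))
show(onbolt(31,.022),onbolt(31,.006),onbolt(31,-.001))
E
```

```text
[ 0.202 -0.006  0.471  0.001  0.001 -0.001]
[0.197, 0.009, 0.448, 0.0, 0.0, 0.0] rows>=0.8 tcp [ 0.4163 -0.2767  0.2507] rad 0.500
[0.055, 0.0, 0.15, 0.0, 0.0, 0.0] rows>=0.3 tcp [ 0.4231 -0.2767  0.2362] rad 0.506
[0.024, 0.0, 0.066, 0.0, 0.0, 0.0] rows>=0.1 tcp [ 0.4261 -0.2767  0.2299] rad 0.508
```

>>> drive_tool --pt "0.07 0.003 0.15 0 0 0" --pt "0.14 0.006 0.3 0 0 0" --pt "0.197 0.009 0.448 0 0 0" --pt "0.197 0.009 0.448 0 0 0" --pt "0.197 0.009 0.448 0 0 0"

```text
time_s: 8.22
ee_pos: [0.4165, -0.2772, 0.251]
eef_rot: [0.103, 0.963, 0.247, 0.041]
contact_force: [-0.2, -0.0, -2.9]
opening: 0.0197
grip_force: 55.0
```

Run:
```python
from plan import *
s=bot.camera("side"); print(bot.state()["joints"],meas()[0],onbolt(31,.022)[0])
a=cv2.resize(s["image"][120:200,205:285],None,fx=7,fy=7,interpolation=cv2.INTER_CUBIC); cv2.imwrite("pics/near.png",a[:,:,::-1])
```

```text
[ 0.5031  0.5888  0.0246  2.0888  0.291   0.2701 -0.8191] [ 0.4164 -0.2774  0.2513] [ 0.4163 -0.2767  0.2507]
```

View pics/near.png

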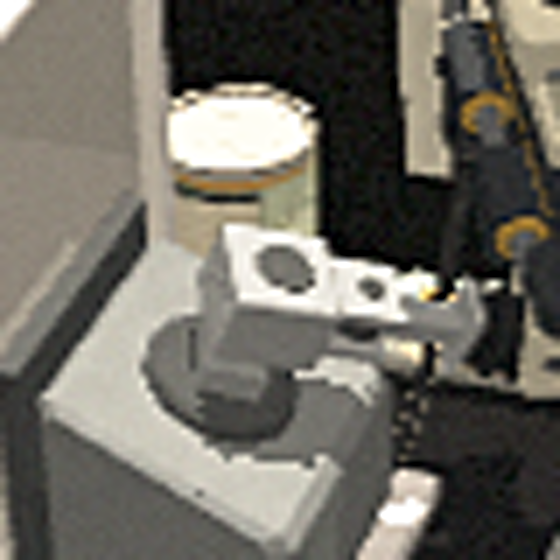

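The socket sits over the bolt: the head's hole is at (285,267) and the collar at (220,380), within about 1 mm of what was expected. Going down.

>>> drive_tool --pt "0.018 0 0.05 0 0 0" --pt "0.037 0 0.1 0 0 0" --pt "0.055 0 0.15 0 0 0" --pt "0.055 0 0.15 0 0 0"

```text
time_s: 8.78
ee_pos: [0.4235, -0.2756, 0.2362]
eef_rot: [0.102, 0.962, 0.249, 0.041]
contact_force: [-1.9, 5.9, -2.0]
opening: 0.0196
grip_force: 55.0
```

Run:
```python
from plan import *
st=bot.state(); print(meas()[0],onbolt(31,.006)[0],st["contact_force"],st["moment"],R.from_matrix(onbolt(31)[1].T@meas()[1]).as_rotvec())
g,W=wr(meas()); m=g+W@np.array([.112,0,-.013]); print((m-BOLT)@np.c_[N,UP,LEFT]*1000)
```

```text
[ 0.4235 -0.2756  0.2362] [ 0.4231 -0.2767  0.2362] [-1.9046  5.887  -2.0386] [1.2196 0.3082 0.4933] [ 0.0003 -0.0011 -0.0045]
[ 5.7475 -0.0794  1.3737]
```

```bash
sed -i 's/BOLT=np.array(\[.531,-.257/BOLT=np.array([.531,-.255/' plan.py
python3 - <<'E'
from plan import *
setcmd(onbolt(31,.006,bolt=np.array([.531,-.257,.0825])));show(onbolt(31,-.002))
E
```

```text
[0.037, -0.017, 0.072, 0.0, 0.0, 0.0] rows>=0.1 tcp [ 0.4265 -0.2747  0.229 ] rad 0.507
```

>>> drive_tool --pt "0.01 -0.017 0.0 0 0 0" --pt "0.019 -0.017 0.024 0 0 0" --pt "0.028 -0.017 0.048 0 0 0" --pt "0.037 -0.017 0.072 0 0 0" --pt "0.037 -0.017 0.072 0 0 0"

```text
time_s: 9.4
ee_pos: [0.4269, -0.2745, 0.2294]
eef_rot: [0.103, 0.962, 0.248, 0.042]
contact_force: [-2.9, 5.9, 1.4]
opening: 0.0195
grip_force: 55.0
```

Run:
```python
from plan import *
st=bot.state(); print(st["contact_force"],st["moment"],R.from_matrix(cmd()[1].T@meas()[1]).as_rotvec())
g,W=wr(meas()); m=g+W@np.array([.112,0,-.013]); print((m-BOLT)@np.c_[N,UP,LEFT]*1000)
s=bot.camera("side"); a=cv2.resize(s["image"][120:200,205:285],None,fx=7,fy=7,interpolation=cv2.INTER_CUBIC); cv2.imwrite("pics/seat.png",a[:,:,::-1])
b=meas(); print("pred hole no bias",proj(s,BOLT+.026*N))
```

```text
[-2.9311  5.8537  1.4048] [1.3479 0.3209 0.4695] [-0.0014 -0.0012 -0.0027]
[-1.8549  0.3343  0.1581]
pred hole no bias [[240.1309 164.5796]]
```

View pics/seat.png

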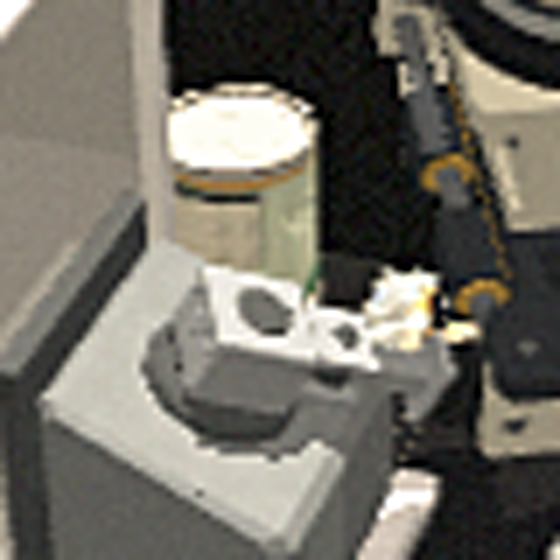

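Run:
```python
from plan import *
show(onbolt(31,-.005,bolt=BOLT+[0,.002,0]))
```

```text
[0.02, -0.017, 0.024, 0.0, 0.0, 0.0] rows>=0.1 tcp [ 0.4278 -0.2727  0.2263] rad 0.507
```

>>> drive_tool --pt "0.01 -0.017 0.0 0 0 0" --pt "0.013 -0.017 0.008 0 0 0" --pt "0.017 -0.017 0.016 0 0 0" --pt "0.02 -0.017 0.024 0 0 0" --pt "0.02 -0.017 0.024 0 0 0"

```text
time_s: 10.07
ee_pos: [0.4274, -0.2737, 0.2272]
eef_rot: [0.104, 0.963, 0.247, 0.041]
contact_force: [-5.3, 3.8, 5.1]
opening: 0.0196
grip_force: 55.0
```

```bash
cat >> plan.py <<'E'
def report():
    st=bot.state(); C=meas(); g,W=wr(C); m=g+W@np.array([.112,0,-.013]); B=np.c_[N,UP,LEFT]
    F=st["contact_force"]+[0,0,2.9]; a=np.degrees(np.arctan2(W[:,0]@LEFT,W[:,0]@UP))
    Mb=(st["moment"]+np.cross(C[0]-BOLT,F))@N
    print("t",st["time_s"],"F(N,UP,LEFT)",F@B,"mouth mm",(m-BOLT)@B*1000,"ang %.1f"%a,"M about bolt %.2f"%Mb,"mom",st["moment"],"dcmd",(C[0]-cmd()[0])*1000,"open",st["opening"])
E
python3 - <<'E'
from plan import *
report()
s=bot.camera("side"); k=8
g=cv2.cvtColor(s["image"],cv2.COLOR_RGB2GRAY)
for nm,(x,y,r) in dict(hole=(243,164,5),screw=(254,168,4)).items():
    p=cv2.resize(g[y-r:y+r+1,x-r:x+r+1],None,fx=k,fy=k,interpolation=cv2.INTER_CUBIC); m=(p<cv2.threshold(p,0,255,cv2.THRESH_OTSU)[0]).astype(np.uint8)
    n,l,st,ce=cv2.connectedComponentsWithStats(m); i=min([i for i in range(1,n) if st[i,4]>150],key=lambda i:np.hypot(*(ce[i]-r*k))); print(nm,ce[i]/k-.5+[x-r,y-r]+1/16)
a=np.radians(31); print(proj(s,BOLT+.026*N),proj(s,BOLT+.025*N-.03*(np.cos(a)*UP+np.sin(a)*LEFT)))
E
```

```text
t 10.075 F(N,UP,LEFT) [ 9.4459 -1.3937  3.8362] mouth mm [-4.1071 -0.1421  0.4172] ang 31.1 M about bolt -0.17 mom [0.9049 0.4756 0.4053] dcmd [-0.3445 -0.9782  0.9107] open 0.01956945771521793
hole [242.6201 164.1985]
screw [254.369  167.9173]
[[240.1309 164.5796]] [[252.8965 166.9109]]
```

```bash
cat >> plan.py <<'E'
def headcheck(k=4):
    cs=[bot.camera("side") for _ in range(k)]; c=dict(cs[0]); c["depth"]=np.median([x["depth"] for x in cs],0)
    g=np.median([cv2.cvtColor(x["image"],cv2.COLOR_RGB2GRAY) for x in cs],0)
    s0=np.load("side0.npy",allow_pickle=True).item()
    m=np.zeros(g.shape,np.uint8);cv2.fillPoly(m,[np.array([(222,157),(256,172),(243,196),(214,177)])],1)
    cm=np.zeros(g.shape,np.uint8);cv2.ellipse(cm,(236,175),(15,13),0,0,360,1,-1)
    v,u=np.nonzero(m&~cm.astype(bool)&(s0["depth"]>0)); P=bydepth(s0,np.c_[u,v])
    for _ in range(6):
        o=P.mean(0); n=np.linalg.svd(P-o)[2][2]; n*=np.sign(n[2]); d=(P-o)@n; P=P[abs(d)<max(.0015,2*d.std())]
    print("face",len(P),o,n,"tilt %.1f"%np.degrees(np.arccos(n[2])),"z at bolt xy",o[2]-((BOLT-o)[:2]@n[:2])/n[2])
    v,u=np.nonzero(c["depth"]>0); k=(u>215)&(u<290)&(v>140)&(v<185); Q=bydepth(c,np.c_[u,v][k]); b=BOLT+.026*N
    h=(Q-o)@n*1000; q=(Q-b); lat=np.hypot(q@UP,q@LEFT); S=(lat<.021)&(h>24)&(h<50); Q=Q[S]
    for _ in range(6):
        oo=Q.mean(0); w=np.linalg.svd(Q-oo)[2][2]; w*=np.sign(w[2]); d=(Q-oo)@w; Q=Q[abs(d)<max(.0012,2*d.std())]
    print("head",len(Q),oo,"height above face at centre %.1f mm (home 31)"%((oo-o)@n*1000),"normal",w,"angle to face %.1f"%np.degrees(np.arccos(w@n)),"slope UP %.3f LEFT %.3f"%((w-n)@UP,(w-n)@LEFT))
    return c
E
python3 - <<'E'
from plan import *
c=headcheck(); np.save("s_seat.npy",c,allow_pickle=True)
E
```

```text
face 253 [ 0.5331 -0.2416  0.0801] [-0.422   0.0018  0.9066] tilt 25.0 z at bolt xy 0.07911751049346634
head 143 [ 0.5161 -0.2532  0.1086] height above face at centre 33.0 mm (home 31) normal [-0.4864 -0.0365  0.873 ] angle to face 4.7 slope UP -0.073 LEFT -0.038
```

```bash
sed -i 's/TILT=np.radians(20)/TILT=np.radians(24)/' plan.py
python3 - <<'E'
from plan import *
report(); show(onbolt(31,-.001,bolt=BOLT+[0,.002,0]))
E
```

```text
t 10.325 F(N,UP,LEFT) [ 8.9128 -0.5823  4.2136] mouth mm [2.627  1.0192 1.114 ] ang 31.1 M about bolt -0.21 mom [1.0079 0.4748 0.4075] dcmd [-0.3364 -0.975   0.9438] open 0.019486308879374935
[0.103, -0.0, -0.033, 0.0, -0.022, 0.0] rows>=0.4 tcp [ 0.4363 -0.2672  0.2298] rad 0.512
```

>>> drive_tool --pt "0.034 0 -0.011 0 -0.007 0" --pt "0.068 0 -0.022 0 -0.015 0" --pt "0.103 0 -0.033 0 -0.022 0" --pt "0.103 0 -0.033 0 -0.022 0" --pt "0.103 0 -0.033 0 -0.022 0"

```text
time_s: 10.95
ee_pos: [0.4364, -0.2679, 0.2308]
eef_rot: [0.112, 0.963, 0.243, 0.008]
contact_force: [-3.9, 4.6, 5.5]
opening: 0.0195
grip_force: 55.0
```

Run:
```python
from plan import *
report(); headcheck()
```

```text
t 10.95 F(N,UP,LEFT) [9.2237 0.0088 4.6086] mouth mm [-0.2043  0.5892  0.8408] ang 31.1 M about bolt -0.26 mom [1.0084 0.2825 0.3026] dcmd [ 0.1076 -0.6954  0.9887] open 0.019484917878279676
face 253 [ 0.5331 -0.2416  0.0801] [-0.422   0.0018  0.9066] tilt 25.0 z at bolt xy 0.07911751049346634
head 145 [ 0.5171 -0.2537  0.1082] height above face at centre 32.2 mm (home 31) normal [-0.453  -0.0211  0.8913] angle to face 2.4 slope UP -0.035 LEFT -0.023
```

```bash
sed -i 's/BOLT=np.array(\[.531,-.255/BOLT=np.array([.531,-.254/' plan.py
python3 - <<'E'
from plan import *
C=cmd(); show(*[onbolt(31-d,-.001) for d in(4,8,12,16,20)],keep=True); apply(inc(onbolt(11,-.001)))
E
```

```text
[-0.004, -0.011, 0.002, 0.009, -0.0, 0.02] rows>=0.4 tcp [ 0.4355 -0.2665  0.2295] rad 0.511
[-0.002, -0.03, 0.001, 0.018, -0.0, 0.041] rows>=0.8 tcp [ 0.4347 -0.2647  0.2291] rad 0.509
[0.001, -0.049, -0.001, 0.027, -0.0, 0.061] rows>=1.1 tcp [ 0.4341 -0.2629  0.2288] rad 0.508
[0.005, -0.067, -0.002, 0.036, -0.0, 0.081] rows>=1.5 tcp [ 0.4336 -0.2611  0.2286] rad 0.506
[0.01, -0.086, -0.005, 0.045, -0.0, 0.102] rows>=1.9 tcp [ 0.4332 -0.2592  0.2284] rad 0.505
```

>>> drive_tool --pt "-0.004 -0.011 0.002 0.009 0 0.02" --pt "-0.002 -0.03 0.001 0.018 0 0.041" --pt "0.001 -0.049 -0.001 0.027 0 0.061" --pt "0.005 -0.067 -0.002 0.036 0 0.081" --pt "0.01 -0.086 -0.005 0.045 0 0.102" --pt "0.01 -0.086 -0.005 0.045 0 0.102"

```text
time_s: 11.9
ee_pos: [0.4331, -0.2599, 0.2292]
eef_rot: [0.041, 0.995, 0.087, 0.008]
contact_force: [-4.7, 4.4, 4.8]
opening: 0.0199
grip_force: 55.1
```

Run:
```python
from plan import *
report(); headcheck(2)
show(*[onbolt(11-d,-.001) for d in(2.5,5,7.5,10)],keep=True);
```

```text
t 11.9 F(N,UP,LEFT) [ 8.9255 -1.0123  4.3528] mouth mm [-0.21    0.236  -1.1728] ang 11.0 M about bolt -0.10 mom [0.9081 0.3802 0.4454] dcmd [-0.0717 -0.6721  0.831 ] open 0.01987728078191594
face 253 [ 0.5331 -0.2416  0.0801] [-0.422   0.0018  0.9066] tilt 25.0 z at bolt xy 0.07911547043896533
head 142 [ 0.5172 -0.2526  0.108 ] height above face at centre 32.0 mm (home 31) normal [-0.4573  0.0104  0.8892] angle to face 2.3 slope UP -0.039 LEFT 0.009
[0.001, -0.012, 0.0, 0.006, -0.0, 0.012] rows>=0.2 tcp [ 0.433  -0.2581  0.2283] rad 0.504
[0.001, -0.024, -0.0, 0.011, -0.0, 0.025] rows>=0.5 tcp [ 0.4329 -0.2569  0.2283] rad 0.503
[0.002, -0.036, -0.001, 0.017, -0.0, 0.038] rows>=0.7 tcp [ 0.4328 -0.2557  0.2282] rad 0.503
[0.004, -0.047, -0.002, 0.023, -0.0, 0.05] rows>=0.9 tcp [ 0.4328 -0.2545  0.2282] rad 0.502
```

>>> drive_tool --pt "0.001 -0.012 0 0.006 0 0.012" --pt "0.001 -0.024 0 0.011 0 0.025" --pt "0.002 -0.036 -0.001 0.017 0 0.038" --pt "0.004 -0.047 -0.002 0.023 0 0.05" --pt "0.004 -0.047 -0.002 0.023 0 0.05"

```text
time_s: 12.62
ee_pos: [0.4324, -0.2556, 0.229]
eef_rot: [0.005, 1.0, 0.008, 0.008]
contact_force: [-3.5, 2.9, 4.7]
opening: 0.0195
grip_force: 55.1
```

Run:
```python
from plan import *
apply(inc(onbolt(1,-.001))); report()
show(*[onbolt(1-d,-.001) for d in(2,4,6)],keep=True); apply(inc(onbolt(-5,-.001))); show(*[onbolt(-5-d,-.001) for d in(2,4,6)],keep=True)
```

```text
t 12.625 F(N,UP,LEFT) [8.3992 0.019  2.8941] mouth mm [-0.1486 -0.0852 -1.3104] ang 1.1 M about bolt 0.05 mom [0.624  0.4036 0.4352] dcmd [-0.3108 -1.0384  0.7762] open 0.019548164905770417
[0.0, -0.01, 0.0, 0.004, -0.0, 0.01] rows>=0.2 tcp [ 0.4328 -0.2535  0.2282] rad 0.502
[0.001, -0.02, 0.0, 0.009, -0.0, 0.021] rows>=0.4 tcp [ 0.4328 -0.2526  0.2282] rad 0.501
[0.001, -0.029, -0.0, 0.013, -0.0, 0.031] rows>=0.6 tcp [ 0.4328 -0.2516  0.2282] rad 0.501
[0.001, -0.01, -0.0, 0.005, -0.0, 0.01] rows>=0.2 tcp [ 0.4329 -0.2507  0.2283] rad 0.500
[0.001, -0.019, -0.0, 0.009, -0.0, 0.02] rows>=0.4 tcp [ 0.4331 -0.2497  0.2283] rad 0.500
[0.002, -0.029, -0.001, 0.014, -0.0, 0.03] rows>=0.6 tcp [ 0.4332 -0.2488  0.2284] rad 0.500
```

>>> drive_tool --pt "0 -0.01 0 0.004 0 0.01" --pt "0.001 -0.02 0 0.009 0 0.021" --pt "0.001 -0.029 0 0.013 0 0.031" --pt "0.001 -0.029 0 0.013 0 0.031"

```text
time_s: 13.12
ee_pos: [0.4325, -0.2526, 0.229]
eef_rot: [-0.016, 0.999, -0.04, 0.008]
contact_force: [-4.4, 3.3, 3.4]
opening: 0.0193
grip_force: 55.1
```

```bash
python3 -c "
from plan import *
report()"
```

```text
t 13.125 F(N,UP,LEFT) [ 7.6179 -1.3484  3.3176] mouth mm [-0.2004 -0.2451 -1.5616] ang -4.9 M about bolt 0.06 mom [0.6233 0.4636 0.4503] dcmd [-0.3457 -0.9457  0.7414] open 0.019285704846963098
```

Not tight yet (M steady). Next 6°.

>>> drive_tool --pt "0.001 -0.01 0 0.005 0 0.01" --pt "0.001 -0.019 0 0.009 0 0.02" --pt "0.002 -0.029 -0.001 0.014 0 0.03" --pt "0.002 -0.029 -0.001 0.014 0 0.03"

```text
time_s: 13.62
ee_pos: [0.4327, -0.2499, 0.2291]
eef_rot: [-0.039, 0.995, -0.087, 0.008]
contact_force: [-5.0, 3.2, 3.9]
opening: 0.0197
grip_force: 55.0
```

```bash
python3 -c "
from plan import *
apply(inc(onbolt(-11,-.001))); report()
show(*[onbolt(-11-d,-.001) for d in(2,4,6)],keep=True); apply(inc(onbolt(-17,-.001)))"
```

```text
t 13.625 F(N,UP,LEFT) [ 8.3303 -1.6655  3.2269] mouth mm [-0.1493 -0.387  -1.4694] ang -10.9 M about bolt 0.06 mom [0.5215 0.5087 0.3943] dcmd [-0.5432 -1.1468  0.6993] open 0.019721256882562408
[-0.0, -0.009, 0.0, 0.004, -0.0, 0.01] rows>=0.2 tcp [ 0.4334 -0.2478  0.2285] rad 0.499
[0.0, -0.019, -0.0, 0.009, -0.0, 0.021] rows>=0.4 tcp [ 0.4336 -0.2469  0.2286] rad 0.499
[0.001, -0.029, -0.0, 0.013, -0.0, 0.031] rows>=0.6 tcp [ 0.4338 -0.246   0.2287] rad 0.499
```

>>> drive_tool --pt "0 -0.009 0 0.004 0 0.01" --pt "0 -0.019 0 0.009 0 0.021" --pt "0.001 -0.029 0 0.013 0 0.031" --pt "0.001 -0.029 0 0.013 0 0.031"

```text
time_s: 14.12
ee_pos: [0.4332, -0.247, 0.2293]
eef_rot: [-0.059, 0.989, -0.135, 0.008]
contact_force: [-4.6, 3.5, 4.7]
opening: 0.0194
grip_force: 55.0
```

```bash
python3 -c "
from plan import *
report(); headcheck(2)
show(*[onbolt(-17-d,-.001) for d in(2,4,6)],keep=True)"
```

```text
t 14.125 F(N,UP,LEFT) [ 8.8424 -0.9004  3.5474] mouth mm [-0.1855 -0.6523 -1.6831] ang -17.0 M about bolt 0.11 mom [0.5124 0.5553 0.4558] dcmd [-0.6054 -1.0504  0.6695] open 0.019437300656969112
face 253 [ 0.5331 -0.2416  0.0801] [-0.422   0.0018  0.9066] tilt 25.0 z at bolt xy 0.07911547043896533
head 31 [ 0.5293 -0.2499  0.1127] height above face at centre 31.1 mm (home 31) normal [-0.8478  0.1442  0.5103] angle to face 34.8 slope UP -0.553 LEFT 0.142
[0.0, -0.009, -0.0, 0.005, -0.0, 0.01] rows>=0.2 tcp [ 0.4341 -0.2451  0.2288] rad 0.498
[0.001, -0.019, -0.001, 0.009, -0.0, 0.02] rows>=0.4 tcp [ 0.4344 -0.2442  0.229 ] rad 0.498
[0.002, -0.028, -0.001, 0.014, -0.0, 0.03] rows>=0.6 tcp [ 0.4347 -0.2433  0.2291] rad 0.498
```

>>> drive_tool --pt "0 -0.009 0 0.005 0 0.01" --pt "0.001 -0.019 -0.001 0.009 0 0.02" --pt "0.002 -0.028 -0.001 0.014 0 0.03" --pt "0.002 -0.028 -0.001 0.014 0 0.03"

```text
time_s: 14.72
ee_pos: [0.434, -0.2445, 0.2297]
eef_rot: [-0.081, 0.98, -0.182, 0.008]
contact_force: [-4.3, 3.4, 5.3]
opening: 0.02
grip_force: 55.0
```

```bash
python3 -c "
from plan import *
apply(inc(onbolt(-23,-.001))); report()
show(*[onbolt(-23-d,-.001) for d in(2,4)],keep=True); print(bot.state()['joints'])"
```

```text
t 14.725 F(N,UP,LEFT) [ 9.2477 -0.445   3.3699] mouth mm [-0.1405 -0.7582 -1.5968] ang -23.0 M about bolt 0.07 mom [0.4142 0.6127 0.3626] dcmd [-0.8046 -1.1653  0.6182] open 0.019991290450090828
[-0.0, -0.01, -0.0, 0.004, -0.0, 0.01] rows>=0.2 tcp [ 0.4351 -0.2424  0.2293] rad 0.498
[0.0, -0.019, -0.0, 0.009, -0.0, 0.02] rows>=0.4 tcp [ 0.4355 -0.2415  0.2295] rad 0.498
[ 0.5561  0.6543 -0.067   2.0165 -0.2405  0.5207 -1.2235]
```

```bash
cat >> plan.py <<'E'
def rect(c,h=.026,step=.0015,bias=(.8,1.6)):
    a=np.arange(.024,-.058,-step); b=np.arange(.04,-.04,-step)  # rows: uphill->downhill, cols: left->right
    A,B=np.meshgrid(a,b,indexing="ij"); P=BOLT+h*N+A[...,None]*UP+B[...,None]*LEFT
    uv=(proj(c,P.reshape(-1,3))+bias).astype(np.float32).reshape(*A.shape,2)
    return cv2.cvtColor(cv2.remap(c["image"],uv[...,0],uv[...,1],cv2.INTER_LINEAR),cv2.COLOR_RGB2GRAY)
E
python3 - <<'E'
from plan import *
c=bot.camera("side"); g=rect(c)
for r in g: print("".join(" .:-=+*#%@"[min(9,int(v)//26)] for v in r))
E
```

```text
#%####**++++*#########%%#*==---:-=+*##********++++++**
*++**+=====+++++*#####*+=-:::::::-==+#*********+++****
================++**+=--:....:::::::-=+++*************
------=========+++++-:..  ...::-::::::--=+++**********
-==--:-=====+++++*+=-.  .....::--::::::::-==+******+++
===-::-=====+++****=-........::--:::::::::::-=+****+++
===-:-=======+*****+-........:::::-::::::::::-=++***++
==-::-=======++****+-: ......::::----==-::::::-=+***++
==-::-=====++++****+-:.......::-::-====--::::::-=+++++
--::-===+++++++*****=.........:::::------:::::::-=+++*
::::-=++++*********+=:.......:---::::--:::::::::-=+***
::-=+++**++********+=:........:----::::::::::::-=++***
-=+*+**+=--=++******=:........:-==--::::::::::::-=++**
++****+=:::-=+++***++-........:-==-::::::::::::::-=++*
******=-:::-=+******=:........::---::::-:::::::::.:-++
****++-:::-=++******+-.........:----:::-:::::::-:..:-+
***++==::-=+++******+-........:::--:::----:::::::...:-
*+***+===++*********+-:........::-:::-----:::---:.....
******+***+**+++****+-.........::-----------::--::....
************++++****+=:........::--:::::::::::::::....

[... 1224 characters left out ...]
++*******+=:........::--:::::::.........
+**++**********+***++**+=:.........::-::..............
+***************+*++****=:..........::::..............
+*****++****++***********-. .........::::.............
+********+++=-=+++*******+-  ..........:..............
++**+***+===-::=+*********+- .. ......................
+*******+=:::::-+****++++**+-::.......................
++****+++=::::-=+**++++++++++==--:. ..................
++*++++++=-::--++*++++++++++++++++=-::................
+++++++**+==-=++***++++++++++++++**=-:................
=++++****++++++****++++++++++++++*+-:.................
=++*********+++*+++++++++++=====+*+-..................
-+********+++++++++++++=====-----==-:.................
```

The hand hides the head in this view. The in-plane force is only about 3.5 N, though, and a broken-over hinge would force far more than that on this circular path. So the bolt is still turning, and I continue in small steps.

>>> drive_tool --pt "0 -0.005 0 0.002 0 0.005" --pt "0 -0.01 0 0.004 0 0.01" --pt "0 -0.014 0 0.006 0 0.015" --pt "0 -0.019 0 0.009 0 0.02" --pt "0 -0.019 0 0.009 0 0.02"

```text
time_s: 15.4
ee_pos: [0.4345, -0.2429, 0.23]
eef_rot: [-0.095, 0.973, -0.212, 0.008]
contact_force: [-5.2, 2.6, 4.2]
opening: 0.0197
grip_force: 55.0
```

```bash
python3 -c "
from plan import *
apply(inc(onbolt(-27,-.001))); report()
show(*[onbolt(-27-d,-.001) for d in(1.5,3)],keep=True); print([inc(onbolt(-27,-.001,b)).tolist() for b in(.05,.1,.15,.2)])"
```

```text
t 15.4 F(N,UP,LEFT) [ 8.5748 -1.6876  2.5705] mouth mm [-0.1448 -0.9957 -1.7575] ang -26.9 M about bolt 0.34 mom [0.2053 0.7461 0.5186] dcmd [-0.9536 -1.3686  0.5392] open 0.019716023536259873
[0.0, -0.008, -0.0, 0.003, -0.0, 0.008] rows>=0.1 tcp [ 0.4358 -0.2409  0.2296] rad 0.498
[0.0, -0.015, -0.0, 0.007, -0.0, 0.016] rows>=0.3 tcp [ 0.4361 -0.2403  0.2297] rad 0.498
[[0.0, 0.001, -0.0, 0.006, -0.0, 0.015], [-0.0, 0.002, -0.0, 0.013, -0.0, 0.03], [-0.0, 0.003, -0.0, 0.019, -0.0, 0.044], [-0.0, 0.005, -0.0, 0.026, -0.0, 0.059]]
```

Torque has risen, so the bolt is tight near -26°. Now I turn about the hinge.

>>> drive_tool --pt "0 0 0 0.003 0 0.008" --pt "0 0.001 0 0.006 0 0.015" --pt "0 0.002 0 0.01 0 0.022" --pt "0 0.002 0 0.013 0 0.03" --pt "0 0.002 0 0.013 0 0.03"

```text
time_s: 16.02
ee_pos: [0.4345, -0.2428, 0.2298]
eef_rot: [-0.115, 0.96, -0.256, 0.007]
contact_force: [-5.3, 3.5, 2.6]
opening: 0.0194
grip_force: 55.2
```

```bash
python3 -c "
from plan import *
apply([0,.002,0,.013,0,.03]); report(); print(R.from_matrix(cmd()[1].T@meas()[1]).as_rotvec())
print([inc(onbolt(-27,-.001,b)).tolist() for b in(.125,.15,.175,.2,.225,.25)])"
```

```text
t 16.025 F(N,UP,LEFT) [ 7.2773 -2.5032  3.4542] mouth mm [-0.2886 -2.4736 -3.9555] ang -32.6 M about bolt 0.61 mom [0.1404 0.714  0.8039] dcmd [-0.8428 -1.0435  0.439 ] open 0.01943360973032581
[-0.0043 -0.0016 -0.0017]
[[-0.0, 0.001, -0.0, 0.003, -0.0, 0.007], [-0.0, 0.001, -0.0, 0.006, -0.0, 0.014], [-0.0, 0.002, -0.0, 0.009, -0.0, 0.021], [-0.0, 0.003, -0.0, 0.013, -0.0, 0.029], [-0.0, 0.003, -0.0, 0.016, -0.0, 0.036], [-0.0, 0.004, -0.0, 0.019, -0.0, 0.043]]
```

>>> drive_tool --pt "0 0.001 0 0.003 0 0.007" --pt "0 0.001 0 0.006 0 0.014" --pt "0 0.001 0 0.006 0 0.014"

```text
time_s: 16.4
ee_pos: [0.4344, -0.2428, 0.2298]
eef_rot: [-0.125, 0.953, -0.277, 0.007]
contact_force: [-5.7, 3.4, 2.9]
opening: 0.0195
grip_force: 55.2
```

```bash
python3 -c "
from plan import *
apply([0,.001,0,.006,0,.014]); report(); print(R.from_matrix(cmd()[1].T@meas()[1]).as_rotvec())
c=bot.camera('side'); g=rect(c)
for r in g[::2]: print(''.join(' .:-=+*#%@'[min(9,int(v)//26)] for v in r[:]))
print([inc(onbolt(-27,-.001,b)).tolist() for b in(.175,.2,.225,.25)])"
```

```text
t 16.4 F(N,UP,LEFT) [ 7.6687 -2.7545  3.3854] mouth mm [-0.2601 -3.3375 -5.1204] ang -35.4 M about bolt 0.51 mom [0.2438 0.7038 0.737 ] dcmd [-0.8599 -0.96    0.4598] open 0.01945154563764446
[-0.0042 -0.0016 -0.0016]
####******+=-::-++******+:........:::--::::::::::::--+
+++******=-::-=+********=:........::---:::::::-:::::-=
=+++****++++++*********+=:........:::::::::::::::::::-
=+*********************+-:.......:::::::::::::::::::::
+**********************+-........::----:::::-:::::::::
+**************+*******+-.........:--:::::--::::::::::
+**********************=:........::-:::::::::-::-----:
**********************+=:........:----:::--:::::::::::
+*********************+-:........:----::::--::::::::::
**********************+-.........:----::::::::::-:::::
**********************+-. .......:--:::::::::::---::--
**********************=:........:::--:::::::::-::::---
*********************+=:........:::----=+=-:::--::::--
**********************+-...........:::::---:::::::::-:
*******+++++++********+++-  .........:::::::::::::::::
******+=-:::-+++++++++++++=-::. ........:::--::--:::::
***+++-::-=++****++++++++++++*+-:..........::::---::..
********++******+++++++++++++++=::............::::::..
********++++++++++++++++++***+-:......................
*+===++++++++++=--------=+***+=:......................
**++===++++=++++-:::::--++**+=-. .....................
=++++++++++++*#*++=-:::-==++++=-:..................:::
=++++++++++++******++=-::---=+***+-..............:-===
++++++++++++****++*****+=-::::------::...:::.....:-===
+++++++*+**+++**+++++***++==-::::-------===+=-:...::--
******+++**+++**+********++**=::::::::-----==+=:......
+**+++*+++*+++++***++++++++++-::--:::::---====-:......
****+****+++**++++++++++++++=-:--===--==++=-::........
[[-0.0, 0.001, -0.0, 0.003, -0.0, 0.007], [-0.0, 0.002, -0.0, 0.007, -0.0, 0.015], [-0.0, 0.002, -0.0, 0.01, -0.0, 0.022], [-0.0, 0.003, -0.0, 0.013, -0.0, 0.029]]
```

Torque has passed its peak (0.61 → 0.51), so the handle is breaking over. I open it a little more, well short of the stop.

>>> drive_tool --pt "0 0.001 0 0.003 0 0.007" --pt "0 0.002 0 0.007 0 0.015" --pt "0 0.002 0 0.01 0 0.022" --pt "0 0.002 0 0.01 0 0.022" --pt "0 0.002 0 0.01 0 0.022"

```text
time_s: 17.08
ee_pos: [0.4342, -0.2429, 0.2297]
eef_rot: [-0.14, 0.94, -0.31, 0.007]
contact_force: [-4.6, 2.6, 4.4]
opening: 0.0195
grip_force: 55.1
```

```bash
python3 -c "
from plan import *
apply([0,.002,0,.01,0,.022]); report()
print([inc(onbolt(-27,-.001,b)).tolist() for b in(.25,.275,.3,.2,.15,.1,.05,.0)])"
```

```text
t 17.075 F(N,UP,LEFT) [ 8.5674 -1.0889  2.5693] mouth mm [-0.2454 -4.8171 -6.8347] ang -39.7 M about bolt 0.43 mom [0.3299 0.681  0.6878] dcmd [-0.962  -0.9488  0.4284] open 0.01954577097450633
[[-0.0, 0.001, -0.0, 0.003, -0.0, 0.007], [-0.0, 0.001, -0.0, 0.006, -0.0, 0.014], [-0.0, 0.002, -0.0, 0.01, -0.0, 0.022], [-0.0, -0.0, -0.0, -0.003, -0.0, -0.007], [-0.0, -0.002, -0.0, -0.01, -0.0, -0.022], [-0.0, -0.003, -0.0, -0.016, -0.0, -0.036], [-0.0, -0.004, 0.0, -0.023, -0.0, -0.051], [-0.001, -0.005, 0.0, -0.029, -0.0, -0.066]]
```

>>> drive_tool --pt "0 0.001 0 0.003 0 0.007" --pt "0 0.001 0 0.005 0 0.011" --pt "0 0.001 0 0.005 0 0.011" --pt "0 0.001 0 0.005 0 0.011"

```text
time_s: 17.58
ee_pos: [0.4341, -0.243, 0.2297]
eef_rot: [-0.147, 0.934, -0.326, 0.007]
contact_force: [-5.1, 3.1, 3.9]
opening: 0.0195
grip_force: 55.1
```

Run:
```python
from plan import *
apply([0,.001,0,.005,0,.011]); report()
print([inc(onbolt(-27,-.001,b)).tolist() for b in(.2,.15,.1,.05,.0)])
s0=np.load("side0.npy",allow_pickle=True).item(); t=bot.camera("top"); s=bot.camera("side")
# depth points above slope near the bolt, from both views: ascii height map (mm/4)
for c,nm in((t,"top"),(s,"side")):
    v,u=np.nonzero(c["depth"]>0); P=bydepth(c,np.c_[u,v]); q=P-BOLT; a,b,h=q@UP,q@LEFT,q@N
    M=np.full((20,24),-1.)
    for A,B,H in zip(a,b,h):
        i,j=int((.03-A)/.004),int((.048-B)/.004)
        if 0<=i<20 and 0<=j<24: M[i,j]=max(M[i,j],H*1000)
    print(nm); print("\n".join(" ".join("%3d"%min(x,200) for x in r) for r in M))
```

```text
t 17.575 F(N,UP,LEFT) [ 8.3136 -1.7669  3.1304] mouth mm [-0.1984 -5.5855 -7.6832] ang -41.9 M about bolt 0.44 mom [0.2946 0.7259 0.688 ] dcmd [-1.0143 -0.9574  0.4534] open 0.019535042073083785
[[-0.0, -0.001, -0.0, -0.008, -0.0, -0.018], [-0.0, -0.003, -0.0, -0.015, -0.0, -0.033], [-0.0, -0.004, -0.0, -0.021, -0.0, -0.047], [-0.001, -0.005, 0.0, -0.028, -0.0, -0.062], [-0.001, -0.006, 0.0, -0.034, -0.0, -0.077]]
top
200 200 200 200 200 200 200 200 200 200 200 200 200 200 200 200 200 200 200 200 200 200 200 200
200 200 200 200 200 200 200 200 200 200 200 200 200 200 200 200 200 200 200 200 200 200 200 200
200 200 200 200 200 200 200 200 200 200 200 200 200 200 200 200 200 200 200 200  -1 200 200  -1
200 200 200 200 200 200 200 200 200 200 200 200 200 200   4   4   1 200   2   1  -1  -1  -1  -1
200 200 200 200 200 200 200 200 200 200 200 200 200 200 200  14   5 200   0  -1  -1  -1  -1  -1
200 200 200 200 200 200 200 200 200 200 200 200 200 200  31  31   3   3  -1  -1  -1  -1  -1  -1
200 200 200 200 200 200 200 200 200 200 200 200 200 200  31  -1  -1  -1  -1  -1  -1  -1  -1  -1
200 20
[... 2466 characters left out ...]
  -1  -1  -1  -1  -1  -1  -1
181 200 200 200 200 200 200 200 200 200 200 200 200 200 200 200 200 200 200  -1  -1  -1  -1  -1
182 190 200 200 200 200 200 200 200 200 200 200 200 200 200 200 200 200  -1  -1  -1  -1  -1  -1
182 187 200 200 200 200 200 200 200 200 200 200 200 200 200 200 200 200  -1  -1  -1  -1  -1  -1
183 182 198 200 200 200 200 200 200 200 200 200 200 200 200 200 200 200  -1  -1  -1  -1  -1  -1
184 184 185 200 200 200 200 200 200 200 200 200 200 200 200 200 200  -1  -1  -1  -1  -1  -1  -1
177 185 184 187 200 200 200 200 200 200 200 200 200  -1  -1  -1  -1  -1  -1  -1  -1  -1  -1  -1
172 181 185 183 188 199 200 200 200 200 200 200 200  -1  -1  -1  -1  -1  -1  -1  -1  -1  -1  -1
```

>>> drive_tool --pt "0.021 0 0 0 -0.004 0" --pt "0.042 0 0 0 -0.008 0" --pt "0.042 0 0 0 -0.008 0" --pt "0.042 0 0 0 -0.008 0"

```text
time_s: 18.18
ee_pos: [0.4375, -0.2457, 0.2295]
eef_rot: [-0.151, 0.934, -0.324, -0.004]
contact_force: [-5.3, 2.5, 3.7]
opening: 0.0196
grip_force: 55.0
```

Run:
```python
from plan import *
apply([.042,0,0,0,-.008,0]); report()
C=cmd()
# release: un-break about hinge back to straight (head still -27)
for b in (.18,.1,.03,-.02): print(inc(onbolt(-27,0,b)).tolist())
```

```text
t 18.175 F(N,UP,LEFT) [ 8.1961 -2.0663  2.4591] mouth mm [-2.4819 -5.9409 -7.5639] ang -41.9 M about bolt 0.47 mom [0.1665 0.741  0.6382] dcmd [-0.9935 -1.114   0.5114] open 0.019630365073013273
[-0.046, -0.002, -0.008, -0.011, 0.008, -0.024]
[-0.047, -0.004, -0.008, -0.022, 0.008, -0.047]
[-0.047, -0.006, -0.008, -0.031, 0.008, -0.067]
[-0.047, -0.007, -0.008, -0.038, 0.008, -0.082]
```

>>> drive_tool --pt "-0.046 -0.002 -0.008 -0.011 0.008 -0.024" --pt "-0.047 -0.003 -0.008 -0.017 0.008 -0.036" --pt "-0.047 -0.004 -0.008 -0.022 0.008 -0.047" --pt "-0.047 -0.004 -0.008 -0.022 0.008 -0.047"

```text
time_s: 18.68
ee_pos: [0.4346, -0.2424, 0.2302]
eef_rot: [-0.115, 0.96, -0.256, 0.008]
contact_force: [-2.2, 1.5, -5.0]
opening: 0.0196
grip_force: 55.1
```

Run:
```python
from plan import *
apply([-0.047, -0.004, -0.008, -0.022, 0.008, -0.047]); report()
for b in (.07,.05,.03,.015,0): print(inc(onbolt(-27,0,b)).tolist())
```

```text
t 18.675 F(N,UP,LEFT) [-0.9838 -2.8562  1.533 ] mouth mm [-0.0101 -2.2265 -3.7368] ang -32.6 M about bolt 0.67 mom [-0.1031  1.0418  0.6943] dcmd [-0.2641 -0.692  -0.1355] open 0.019602526204667403
[0.0, -0.001, 0.0, -0.004, -0.0, -0.009]
[0.0, -0.001, 0.0, -0.006, -0.0, -0.015]
[0.0, -0.002, 0.0, -0.009, -0.0, -0.021]
[0.0, -0.002, 0.0, -0.011, -0.0, -0.025]
[0.0, -0.002, 0.0, -0.013, -0.0, -0.029]
```

>>> drive_tool --pt "0 -0.001 0 -0.004 0 -0.009" --pt "0 -0.001 0 -0.006 0 -0.015" --pt "0 -0.002 0 -0.009 0 -0.021" --pt "0 -0.002 0 -0.009 0 -0.021"

```text
time_s: 19.18
ee_pos: [0.4347, -0.2422, 0.2304]
eef_rot: [-0.101, 0.969, -0.225, 0.008]
contact_force: [-3.1, 1.2, -8.1]
opening: 0.0198
grip_force: 54.9
```

Run:
```python
from plan import *
apply([0,-.002,0,-.009,0,-.021]); report()
for b in (.01,-.01): print(inc(onbolt(-27,0,b)).tolist())
```

```text
t 19.175 F(N,UP,LEFT) [-3.4248 -5.059   1.2459] mouth mm [ 0.1865 -0.9005 -1.7313] ang -28.6 M about bolt 0.49 mom [-0.0181  1.3582  0.503 ] dcmd [-0.306  -0.6074  0.0488] open 0.019773851405257146
[0.0, -0.0, 0.0, -0.002, -0.0, -0.005]
[0.0, -0.001, 0.0, -0.005, -0.0, -0.011]
```

>>> drive_tool --pt "0 -0.001 0 -0.003 0 -0.007" --pt "0 -0.001 0 -0.006 0 -0.014" --pt "0 -0.001 0 -0.006 0 -0.014"

```text
time_s: 19.55
ee_pos: [0.4345, -0.2425, 0.2306]
eef_rot: [-0.091, 0.975, -0.204, 0.008]
contact_force: [-4.5, -0.3, -7.7]
opening: 0.0196
grip_force: 54.9
```

Run:
```python
from plan import *
apply([0,-.001,0,-.006,0,-.014]); report()
print(inc(onbolt(-26,0,0)).tolist())
```

```text
t 19.55 F(N,UP,LEFT) [-2.4564 -6.1393 -0.321 ] mouth mm [ 0.4368 -0.3501 -0.9475] ang -25.8 M about bolt 0.24 mom [-0.0685  1.6903  0.147 ] dcmd [-0.5357 -1.011   0.21  ] open 0.019602039909663097
[0.0, 0.005, 0.0, -0.0, -0.0, 0.001]
```

Run:
```python
from plan import *
C=cmd(); show(*[(C[0]+N*h-UP*.001,C[1]) for h in(.006,.013,.020,.027,.035)],keep=True); r=inc((C[0]+N*.035-UP*.001,C[1])); apply(r)
```

```text
[-0.033, 0.004, -0.051, 0.0, 0.0, 0.0] rows>=0.1 tcp [ 0.4316 -0.2415  0.2354] rad 0.495
[-0.061, 0.004, -0.115, 0.0, 0.0, 0.0] rows>=0.2 tcp [ 0.4286 -0.2415  0.2417] rad 0.492
[-0.089, 0.004, -0.179, 0.0, 0.0, 0.0] rows>=0.3 tcp [ 0.4257 -0.2415  0.2481] rad 0.489
[-0.118, 0.004, -0.243, 0.0, 0.0, 0.0] rows>=0.4 tcp [ 0.4227 -0.2415  0.2544] rad 0.487
[-0.15, 0.004, -0.316, 0.0, 0.0, 0.0] rows>=0.6 tcp [ 0.4193 -0.2415  0.2617] rad 0.484
```

>>> drive_tool --pt "-0.02 0.004 -0.025 0 0 0" --pt "-0.033 0.004 -0.051 0 0 0" --pt "-0.047 0.004 -0.083 0 0 0" --pt "-0.061 0.004 -0.115 0 0 0" --pt "-0.089 0.004 -0.179 0 0 0" --pt "-0.118 0.004 -0.243 0 0 0" --pt "-0.15 0.004 -0.316 0 0 0" --pt "-0.15 0.004 -0.316 0 0 0"

```text
time_s: 20.55
ee_pos: [0.4195, -0.2421, 0.2628]
eef_rot: [-0.091, 0.975, -0.204, 0.01]
contact_force: [-0.6, 0.8, -3.4]
opening: 0.0195
grip_force: 54.9
```

Run:
```python
from plan import *
report(); C=cmd(); print(C[0],meas()[0],bot.state()["joints"])
```

```text
t 20.55 F(N,UP,LEFT) [-0.143  -0.7586  0.7986] mouth mm [36.059   0.2274 -0.5976] ang -25.8 M about bolt 0.03 mom [-0.1645  0.1377 -0.036 ] dcmd [ 0.1431 -0.6502  1.1639] open 0.019469448060142724
[ 0.4194 -0.2415  0.2617] [ 0.4195 -0.2421  0.2628] [ 0.574   0.5834 -0.0687  2.0314 -0.2612  0.5813 -1.2441]
```

```bash
sed -i 's/TILT=np.radians(24)/TILT=np.radians(25)/' plan.py
python3 - <<'E'
from plan import *
C=cmd(); U=(C[0]+N*.03+np.array([0,0,.035]),C[1]); show(U)
A=onmat(GRIP+[0,0,.12],YAW); rv=R.from_matrix(U[1].T@A[1]).as_rotvec(); print(np.degrees(np.linalg.norm(rv)),rv)
g0=U[0]+U[1][:,2]*.167; g1=A[0]+A[1][:,2]*.167
for f in(1/3,2/3,1):
    G=U[1]@R.from_rotvec(rv*f).as_matrix(); show((g0+(g1-g0)*f-G[:,2]*.167,G))
show(onmat(GRIP+[0,0,.05],YAW),onmat(GRIP+[0,0,.012],YAW),onmat(GRIP+[0,0,.002],YAW))
E
```

```text
[-0.129, -0.065, -0.618, 0.0, 0.0, 0.0] rows>=1.0 tcp [ 0.4067 -0.2415  0.3238] rad 0.473
71.78046120895523 [ 0.1168 -0.2486  1.2223]
[0.18, 0.316, 0.013, 0.012, -0.026, 0.13] rows>=2.2 tcp [ 0.4108 -0.2768  0.3163] rad 0.495
[0.265, 0.273, -0.002, 0.013, -0.027, 0.129] rows>=2.2 tcp [ 0.4091 -0.3137  0.3069] rad 0.516
[0.323, 0.203, -0.024, 0.012, -0.026, 0.13] rows>=2.2 tcp [ 0.4013 -0.3495  0.2964] rad 0.532
[0.295, -0.0, 0.635, 0.0, -0.0, 0.0] rows>=1.1 tcp [ 0.4013 -0.3495  0.2264] rad 0.532
[0.161, -0.0, 0.344, 0.0, -0.0, 0.0] rows>=0.6 tcp [ 0.4013 -0.3495  0.1884] rad 0.532
[0.042, -0.0, 0.091, 0.0, -0.0, 0.0] rows>=0.2 tcp [ 0.4013 -0.3495  0.1784] rad 0.532
```

>>> drive_tool --pt "-0.065 -0.033 -0.31 0 0 0" --pt "-0.129 -0.065 -0.618 0 0 0" --pt "-0.129 -0.065 -0.618 0 0 0"

```text
time_s: 20.92
ee_pos: [0.4072, -0.2422, 0.3258]
eef_rot: [-0.091, 0.975, -0.203, 0.011]
contact_force: [0.0, -0.5, -3.1]
opening: 0.0199
grip_force: 54.9
```

>>> drive_tool --pt "0.06 0.105 0.004 0.004 -0.009 0.043" --pt "0.12 0.21 0.009 0.008 -0.017 0.087" --pt "0.18 0.316 0.013 0.012 -0.026 0.13" --pt "0.18 0.316 0.013 0.012 -0.026 0.13"

```text
time_s: 21.42
ee_pos: [0.411, -0.2778, 0.3152]
eef_rot: [-0.118, 0.911, -0.393, -0.046]
contact_force: [0.5, -0.6, -2.6]
opening: 0.0196
grip_force: 54.9
```

>>> drive_tool --pt "0.088 0.091 -0.001 0.004 -0.009 0.043" --pt "0.177 0.182 -0.001 0.009 -0.018 0.086" --pt "0.265 0.273 -0.002 0.013 -0.027 0.129" --pt "0.265 0.273 -0.002 0.013 -0.027 0.129"

```text
time_s: 21.92
ee_pos: [0.4093, -0.3142, 0.3065]
eef_rot: [-0.141, 0.809, -0.563, -0.099]
contact_force: [-0.4, -0.5, -1.9]
opening: 0.0199
grip_force: 54.9
```

>>> drive_tool --pt "0.108 0.068 -0.008 0.004 -0.009 0.043" --pt "0.215 0.135 -0.016 0.008 -0.017 0.087" --pt "0.323 0.203 -0.024 0.012 -0.026 0.13" --pt "0.323 0.203 -0.024 0.012 -0.026 0.13"

```text
time_s: 22.42
ee_pos: [0.4014, -0.3498, 0.2965]
eef_rot: [0.156, -0.671, 0.71, 0.147]
contact_force: [-0.2, -0.5, -2.6]
opening: 0.0195
grip_force: 54.9
```

>>> drive_tool --pt "0.147 0 0.317 0 0 0" --pt "0.295 0 0.635 0 0 0" --pt "0.295 0 0.635 0 0 0" --pt "0.295 0 0.635 0 0 0"

```text
time_s: 22.92
ee_pos: [0.4021, -0.3498, 0.2281]
eef_rot: [0.157, -0.671, 0.71, 0.147]
contact_force: [-0.3, -0.3, -2.4]
opening: 0.0199
grip_force: 54.9
```

Run:
```python
from plan import *
C=meas(); g,W=wr(C); print("grip",g,"wrench z",W[:,2],"x",W[:,0],"joints",bot.state()["joints"],"F",bot.state()["contact_force"])
c=bot.camera("side"); v,u=np.nonzero(c["depth"]>0); P=bydepth(c,np.c_[u,v]); b=(P-g)@W*1000
S=(abs(b[:,0]-112)<16)&(abs(b[:,1])<16)&(abs(b[:,2]-13)<12); Q=P[S]
for _ in range(5):
    o=Q.mean(0); w=np.linalg.svd(Q-o)[2][2]; w*=np.sign(w[2]); d=(Q-o)@w; Q=Q[abs(d)<max(.0012,2*d.std())]
print("head pts",S.sum(),len(Q),o,w,"in wrench",(o-g)@W*1000)
# head in other places: any steel points near
S=(b[:,0]>60)&(b[:,0]<140)&(abs(b[:,1])<25)&(abs(b[:,2])<25)
for lo in range(60,140,10):
    k=S&(b[:,0]>=lo)&(b[:,0]<lo+10)
    if k.sum(): print(lo,k.sum(),"zmax %.1f"%np.percentile(b[k,2],90),"y %.1f..%.1f"%(b[k,1].min(),b[k,1].max()))
```

```text
grip [ 0.4074 -0.2634  0.0674] wrench z [-0.0014  0.0041  1.    ] x [-0.0576 -0.9983  0.004 ] joints [ 0.6237  0.7464  0.2094  1.8467 -0.5705  0.9547 -1.9716] F [-0.2844 -0.3022 -2.4175]
head pts 26 24 [ 0.4033 -0.3697  0.0805] [-0.2097 -0.2284  0.9507] in wrench [106.3435   2.0603  12.5794]
60 9 zmax 10.3 y 3.4..10.3
70 18 zmax 11.5 y 3.5..13.3
80 12 zmax 11.9 y 5.5..12.7
90 35 zmax 15.5 y -15.5..18.1
100 22 zmax 15.3 y -15.2..18.0
110 9 zmax 15.8 y -15.7..17.7
120 5 zmax 3.7 y -15.2..-14.1
```

>>> drive_tool --pt "0.08 0 0.172 0 0 0" --pt "0.161 0 0.344 0 0 0" --pt "0.161 0 0.344 0 0 0"

```text
time_s: 23.35
ee_pos: [0.4009, -0.3497, 0.1872]
eef_rot: [0.156, -0.669, 0.711, 0.15]
contact_force: [-0.7, 0.4, -2.1]
opening: 0.0193
grip_force: 54.9
```

>>> drive_tool --pt "0.014 0 0.03 0 0 0" --pt "0.028 0 0.06 0 0 0" --pt "0.042 0 0.091 0 0 0" --pt "0.042 0 0.091 0 0 0"

```text
time_s: 23.85
ee_pos: [0.4014, -0.3507, 0.1797]
eef_rot: [0.156, -0.669, 0.711, 0.147]
contact_force: [-1.0, -1.6, 2.3]
opening: 0.0197
grip_force: 55.0
```

Run:
```python
from plan import *
C=meas(); g,W=wr(C); print("grip",g,"wrench z",W[:,2],"mouth",g+W@np.array([.112,0,-.013]),"F",bot.state()["contact_force"],"M",bot.state()["moment"])
show((cmd()[0]-[0,0,.003],cmd()[1]))
```

```text
grip [ 0.4066 -0.2643  0.0191] wrench z [0.0002 0.0036 1.    ] mouth [ 0.3998 -0.3761  0.0065] F [-0.9998 -1.5887  2.3462] M [0.0915 0.0841 0.093 ]
[0.013, -0.0, 0.027, 0.0, 0.0, 0.0] rows>=0.0 tcp [ 0.4012 -0.3495  0.1753] rad 0.532
```

>>> drive_tool --pt "0.006 0 0.013 0 0 0" --pt "0.013 0 0.027 0 0 0" --pt "0.013 0 0.027 0 0 0"

```text
time_s: 24.22
ee_pos: [0.4012, -0.3513, 0.1774]
eef_rot: [0.156, -0.67, 0.711, 0.147]
contact_force: [-1.8, -3.9, 7.5]
opening: 0.0195
grip_force: 55.0
```

>>> drive_tool --pt "0 0 0 0 0 0" --pt "0 0 0 0 0 0" --pt "0 0 0 0 0 0" --pt "0 0 0 0 0 0" --pt "0 0 0 0 0 0" --pt "0 0 0 0 0 0" --gripper 0.55

```text
time_s: 24.98
ee_pos: [0.4015, -0.3502, 0.176]
eef_rot: [0.156, -0.67, 0.711, 0.148]
contact_force: [0.2, -0.9, 0.2]
opening: 0.0513
grip_force: 0.1
```

>>> drive_tool --pt "-0.07 0 -0.16 0 0 0" --pt "-0.17 0 -0.36 0 0 0" --pt "-0.36 0 -0.78 0 0 0" --pt "-0.36 0 -0.78 0 0 0"

```text
time_s: 25.48
ee_pos: [0.4021, -0.3514, 0.266]
eef_rot: [0.156, -0.67, 0.711, 0.143]
contact_force: [-0.2, 0.2, -0.9]
opening: 0.0508
grip_force: 0.0
```

>>> drive_tool --pt "-0.2 0 -0.43 0 0 0" --pt "-0.4 0 -0.86 0 0 0" --pt "-0.4 0 -0.86 0 0 0"

```text
time_s: 25.85
ee_pos: [0.4018, -0.3508, 0.3601]
eef_rot: [0.156, -0.67, 0.711, 0.144]
contact_force: [0.1, -0.3, 0.0]
opening: 0.0512
grip_force: 0.0
```

Run:
```python
from plan import *
s=bot.camera("side"); t=bot.camera("top"); s0=np.load("side0.npy",allow_pickle=True).item(); print(bot.state()["time_s"],meas()[0],bot.state()["opening"])
# compare wrench in side view with the start: dark hole and screw, and depth heights
k=8; g=cv2.cvtColor(s["image"],cv2.COLOR_RGB2GRAY)
for nm,(x,y,r) in dict(hole=(306,173,6),screw=(303,181,5)).items():
    p=cv2.resize(g[y-r:y+r+1,x-r:x+r+1],None,fx=k,fy=k,interpolation=cv2.INTER_CUBIC); m=(p<cv2.threshold(p,0,255,cv2.THRESH_OTSU)[0]).astype(np.uint8)
    n,l,st,ce=cv2.connectedComponentsWithStats(m); print(nm,[(ce[i]/k-.5+[x-r,y-r]).round(1).tolist()+[int(st[i,4])] for i in range(1,n) if 150<st[i,4]<2500])
for c in(s0,s):
    v,u=np.nonzero(c["depth"]>0); P=bydepth(c,np.c_[u,v]); S=(P[:,0]>.36)&(P[:,0]<.45)&(P[:,1]>-.42)&(P[:,1]<-.19)&(P[:,2]>.015)&(P[:,2]<.06); Q=P[S]
    H=Q[Q[:,1]<-.352]; G=Q[Q[:,1]>-.30]; d=G[:,:2]-G[:,:2].mean(0); ax=np.linalg.svd(d)[2][0]
    print("head",len(H),H.mean(0),"z95 %.4f"%np.percentile(H[:,2],95),"grip",len(G),G.mean(0),"z95 %.4f"%np.percentile(G[:,2],95),"ymin/max",Q[:,1].min(),Q[:,1].max(),"yaw",np.degrees(np.arctan2(*ax[::-1])))
# bolt angle now: bolt crop compare
for nm,c in(("old",s0),("new",s)):
    gg=rect(c,h=.010,step=.0012)[2:40,14:52]; print(nm); print("\n".join("".join(" .:-=+*#%@"[min(9,int(v)//26)] for v in r) for r in gg[::1]))
```

```text
25.95 [ 0.4013 -0.3498  0.3567] 0.05079256277452105
hole [[306.0, 167.5, 1455], [306.5, 171.9, 1944], [301.2, 175.9, 278], [306.1, 176.9, 212], [310.6, 178.2, 571]]
screw [[299.8, 176.4, 574], [306.2, 176.9, 254], [302.6, 180.1, 558], [303.4, 184.0, 1910]]
head 185 [ 0.4042 -0.3696  0.0258] z95 0.0303 grip 318 [ 0.407  -0.2489  0.0251] z95 0.0289 ymin/max -0.4088568622138355 -0.2045797355492408 yaw 85.97041603595373
head 185 [ 0.404  -0.3711  0.0262] z95 0.0305 grip 304 [ 0.4068 -0.2507  0.0251] z95 0.0289 ymin/max -0.4074938490392457 -0.20747919329640074 yaw 86.0242386047172
old
=---==================++**############
----=====================+*###########
---========================+#%########
-========================--=+#########
-=========================--=*########
=============================+########
=========================+******######
======================+++*###*++*#####
==================++++***#%%%#+=+*####
================+++***###%%%@%*+=*####
=============++++***##%%%%%%%@%#**####
==========++++***###%%%%%%%%%%@%#*####
=========+++++*###%%%%%%%%%%%%%%%#####
======
[... 1754 characters left out ...]
==-:--=======+++++++++==========+*#%%
===----=======++++++==============+*%%
=====---=======+++=================+*#
====---------==================----==+
==---:::------========================
=--:::::::::----------================
=--:::::::::::-------------===-=======
--::::::::::::::::-------------=======
--::::::::::::::::::::::::::---=======
-::::::::::::::::::::::::::::--=======
:::::::::::::::::::::::::::::--=======
:::::::::::::::::::::::::::::--=======
.:::::::::::::::::::::::::::--========
..::::::::::::::::::::::::--==========
:.::::::::::::::::::::::---===========
-::::::::::::::::::::::---============
=-::::::::::::::::-------=============
==----::::::::::------================
```

The wrench is back flat on the mat within 2 mm of where it started, with its head straight and at the same height. The bolt has visibly turned, and the gripper is clear.

```bash
python3 -c "
from h import bot
print(bot.job_done())"
```

```text
the job is handed in; nothing more can be done
None
```

I handed the job in with the bolt tightened, the handle broken over by an estimated 0.25 rad (inferred from torque and arm angle, because the hand hid the wrench head) and the wrench laid back flat on the mat; no verdict came back.

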